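# Clamp a brass blank in the drill vise

### The job

Set the brass blank upright on the bed of the drill vise, blue marked-out face up, long side along the jaws and centred in them under the drill (a few millimetres either way will do): place it, do not drop it, let it go, then wind the crank handle clockwise until the sliding jaw grips it tight against the fixed jaw, and let go of the handle. Do not touch the drill bit, and leave the V-block, the oil jar and the tray of wheels where they are.

Things in the scene. Friction and masses are not known exactly. Their poses are not given: they have to be found in the camera images.
- block: Brass blank, a block 50 long (its x) by 22 thick (its y) by 46 mm high (its z), about 0.4 kg; top face painted marking-out blue with a scribed cross. Origin: centre of the underside. Stands upright on the bench at the start.
- vise: Small blue and steel drill vise, fixed on a drill press base. Its axes: x along the 62 mm long jaws, y along the screw from the crank end to the fixed jaw, z up. Origin: on the bench right under the drill. In this frame, mm: bed top z 75, jaw tops z 93, fixed jaw face y +11 (its block ends y +39), screw lug y -80 to -96, 66 wide, top z 97. The channel between the jaws is open at both x ends.
- press: Grey bench drill press, fixed; same origin and axes as the vise. In mm: base 180 wide, y -90 to +155, top z 45; column 40 thick at y +115; head and belt cover 70 wide, y -33 to +183, from z 295 up to z 396, motor behind; a short feed lever on its +x side.
- chuck: Drill chuck over the vise, 29 mm thick, on the axis x = y = 0 of the vise, from 240 to 280 mm above the bench; origin: middle of its lower end. A hand cannot come straight down here; it fits if it leans 30 to 45 degrees towards the crank end (-y of the vise), its fingers closing along x on the two ends of the blank.
- bed (a point): Point on the vise bed straight under the drill, axes as the vise. When clamped, the blank's origin lies here.
- jaw (a joint): Travel of the sliding jaw, m; grows as it closes (+y of the vise). Gap between the jaws = 33 mm minus this value, so it meets the 22 mm blank at 0.011. Joined to the crank by the screw: 5 mm per turn.
- jaw_plate: Steel face plate of the sliding jaw, 62 by 5.5 by 18 mm, the face that presses on the blank; origin at the middle of its lower edge, 2.75 mm behind the clamping face.
- crank (a joint): Crank angle, rad: 0 with the arm straight up, growing clockwise as seen from the handle end (looking along the vise's +y). Clockwise closes: jaw = 0.000796 x crank. About 3.5 N at the handle turns it when free; the load rises by 5 N or more within some quarter turn once the jaw presses on the blank. It stays where it is left.
- handle (a point): Middle of the black crank handle, on its centre line: a round grip 16 mm thick, 50 mm long, parallel to the vise's y, spinning freely on the crank, 36 mm from the screw's centre line. The 8 mm thick crank arm lies 26 to 34 mm from this point towards the vise. Handle, crank and screw travel with the jaw (5 mm towards +y per turn).
- crank_axis (a point): Point on the screw's centre line (83 mm above the bench) level with the middle of the handle; the handle circles it in the vertical x-z plane of the vise at 36 mm.
- drill_bit: The 5 mm drill bit over the vise; origin at its tip, 195 mm above the bench. Easily broken: not to be touched.
- vblock: Bystander: steel V-block, 55 by 35 mm, 36 mm high. Origin: centre of the underside.
- oil_jar: Bystander: small amber oil jar with black cap, 38 mm across, 48 mm high. Origin: centre of the underside.
- parts_tray: Bystander: shallow red tray of brass clock wheels, 90 by 120 mm, 18 mm high. Origin: centre of the underside.
There are look-alikes about, which are no part of the job. What is shaped like the block but pink is not meant.

How it is judged:
By the outcome, as a careful person would: the job done as asked, in the order asked, and still so for the second after the job is handed in, with the robot touching nothing.
It also fails if it takes over 72 s, if anything falls off the work surface, if the arm or the gripper's body presses on something with over 40 N, if the wrist force passes 120 N, or if a joint passes its speed limit or range.

### The arm

A 6-joint arm with a two-finger parallel gripper is mounted at the origin on the work surface. World frame = base frame: x ahead of the robot, y to its left, z up, the work surface at z = 0. Lengths are in m, angles in rad, forces in N, time in s.
With the tool pointing down it reaches from about 0.275 to 0.975 m from the base axis. Payload 8.4 kg.
Tool frame: the origin (TCP) lies at the very end of the fingers, on their centre line; the grasp point (between the pads) lies 19 mm behind it (ctrl.pinch_z is the distance from the TCP to the grasp point, in m); z points along the fingers, x is the direction in which the jaws open and shut, and the axes are right-handed (so a half turn about z gives the same grasp; the last joint's range is limited). The gripper opens to 92 mm and grips with 3 to 60 N. Pads are 20 mm wide; open, the fingers measure 128 mm over their backs; the gripper's body (75 mm by 189 mm) begins 69 mm behind the grasp point.
Start: joints at [-1.217, 0.353, 1.633, -0, 1.155, -0.002], TCP at [0.218, -0.586, 0.215] pointing down, gripper open.
Joint ranges: [-2.63, 2.63], [-0.92, 2.1], [0.06, 2.66], [-1.3, 4.44], [0, 2.69], [-3.02, 3.02]. Speed limits (rad/s): [2.22, 2.22, 2.79, 3.14, 3.14, 3.14].

### API

Orientations are given as a rotation vector (axis times angle).
In Python, from bench import get_obs, viewer, ctrl gives the robot as it stands.
- The arm moves only by the tool carry_out, never from a script. Its argument "motion" is a list of rows, each a list of 3 entries, a list of its own where there are three numbers: the turn, a rotation vector about the tool's x, y, z in degrees, then the shift along the tool's x, y, z in m, then the opening, from 0 (shut) to 1 (fully open). In form: [[[rx, ry, rz], [x, y, z], jaw], ...]. A call has 1 to 5 rows; each row shifts and turns the pose as measured when the row begins, along the tool's axes as they then stand; what a row does not reach is not made up. A row lasts 1/8 s, in which the tool goes at most 62.5 mm and 10.7 degrees, less where a joint would pass 70% of its speed; a pose out of reach is approached as far as the arm can. A call is refused whole if a number of a shift passes 0.0625 or a number of a turn 10.7, either way. A call with a gripper value outside its range is refused whole. The fingers move at their own pace and stop on an object; "grip_force" is the grip in N (left out, the last holds). Time passes only in rows, so rows that do not move let the fingers close. It gives the time, the measured TCP pose, the force and the opening at its end, in the units of the state.
- get_obs(): the state, without advancing time (a new reading comes with each control period).
- viewer.read_camera(name): name is "scene" or "top" or "wrist"; returns a dict with "color" (384x512x3 uint8, red, green, blue), "range_z" (384x512 float32, m along the optical axis (not along the pixel's ray), 0 where there is no reading), "mtx" (3x3 intrinsics, pixels), "xyz" and "orientation" of the camera in the world. Camera axes: x right, y up, looking along -z (the intrinsics and any distortion apply to the point x, -y, -z); pixel columns grow to the right and rows downward; lengths in m; the calibration is good to about 2 mm. The wrist camera is an equidistant fisheye: a pixel r from the principal point sees the ray r / f radians off the axis. A picture is of the moment at which its call begins.
- ctrl.finish_job(): hands the job in, once; it reports no verdict.
The state is a dict: "time": time; "qpos": joint angles; "qvel": joint speeds; "tau": joint torques, N m; "eef_pos": TCP position; "tool_rot": TCP orientation; "force": force on the tool from outside, world axes, zero at the start; "ft_torque": the same for the moment, N m; "grip_width": opening from 0.0 (shut) to 1.0 (fully open).
Only numpy, scipy, OpenCV 4.12 (cv2) and the standard library are available. Lean on these libraries where they do the work, as an engineer would, in place of code of your own. Each camera call takes 0.05 s, during which the arm holds its last target.

## Working session

There is one attempt and no reset: what is moved stays moved. The work goes in short steps, Python scripts to look and compute and a tool call to move; the robot and the scene stay as the last step left them, time stands still between calls to the robot, and variables do not carry over. Pictures are saved under pics/ and viewed, and the job is handed in when it is done.

Besides the shell and the picture viewer there is one more tool, called after "Request:" as name(argument=value, ...) on one line, values as JSON. carry_out: Moves the arm, as the interface text tells. Its arguments: {"type":"object","properties":{"motion":{"type":"array"},"grip_force":{"type":"number"}},"required":["motion"]}

```bash
mkdir -p pics; ls; cat > h.py <<'E'
import numpy as np, cv2
from scipy.spatial.transform import Rotation as R
from bench import get_obs, viewer, ctrl
def rot(o):
    o=np.asarray(o,float)
    if o.shape==(3,3): return o
    return R.from_rotvec(o).as_matrix() if o.size==3 else R.from_quat(o).as_matrix()
def cam(n):
    return viewer.read_camera(n)
def world(c,u,v,d):
    K=c['mtx']; p=np.array([(u-K[0,2])/K[0,0]*d, -(v-K[1,2])/K[1,1]*d, -d])
    return np.asarray(c['xyz'])+rot(c['orientation'])@p
def cloud(c):
    K=c['mtx'];d=c['range_z'];v,u=np.mgrid[:d.shape[0],:d.shape[1]]
    p=np.stack([(u-K[0,2])/K[0,0]*d,-(v-K[1,2])/K[1,1]*d,-d],-1)
    return p@rot(c['orientation']).T+np.asarray(c['xyz'])
def save(c,n): cv2.imwrite('pics/'+n+'.png',c['color'][:,:,::-1])
E
python3 - <<'E'
from h import *
print(get_obs())
for n in ['scene','top','wrist']:
    c=cam(n); save(c,n+'0'); print(n,c['mtx'],c['xyz'],c['orientation'],{k:1 for k in c})
    np.savez('pics/'+n+'0.npz',**{k:c[k] for k in ('color','range_z','mtx','xyz','orientation')})
E
```

```text
pics
{'time': 0.0, 'qpos': array([-1.21739109e+00,  3.53650347e-01,  1.63412414e+00,  1.30943016e-05,
        1.15521548e+00, -2.43561036e-03]), 'qvel': array([ 0.00035824, -0.00172488, -0.00204413,  0.00243383,  0.00016235,
       -0.00010456]), 'tau': array([ 1.03707782e-03, -5.93848121e+01, -3.34210110e+01,  6.98806671e-02,
        2.35595775e-02, -1.75126115e-04]), 'eef_pos': array([ 0.21754714, -0.58538427,  0.21386661]), 'tool_rot': array([-2.57886094e+00,  1.79275975e+00,  1.78791715e-03]), 'force': array([-0.17478093, -0.28967164,  0.75177817]), 'ft_torque': array([0.00242749, 0.01808312, 0.01350432]), 'grip_width': 1.0020576452741772}
scene [[441.00368512   0.         263.2981357 ]
 [  0.         441.00368512 192.8611579 ]
 [  0.           0.           1.        ]] [1.18623091 0.49262664 0.66057167] [0.59263534 1.05757302 1.96079258] {'color': 1, 'range_z': 1, 'mtx': 1, 'xyz': 1, 'orientation': 1}
top [[357.36186082   0.         256.59937368]
 [  0.         357.36186082 191.36384679]
 [  0.           0.           1.        ]] [0.3638724  0.05827015 0.82973646] [ 0.14298184 -0.15013435 -1.54212322] {'color': 1, 'range_z': 1, 'mtx': 1, 'xyz': 1, 'orientation': 1}
wrist [[297.31863964   0.         258.85575476]
 [  0.         297.31863964 187.57106425]
 [  0.           0.           1.        ]] [ 0.28596567 -0.55901789  0.38409491] [-0.22983259  0.16214922 -1.20715331] {'color': 1, 'range_z': 1, 'mtx': 1, 'xyz': 1, 'orientation': 1}
```

View pics/scene0.png

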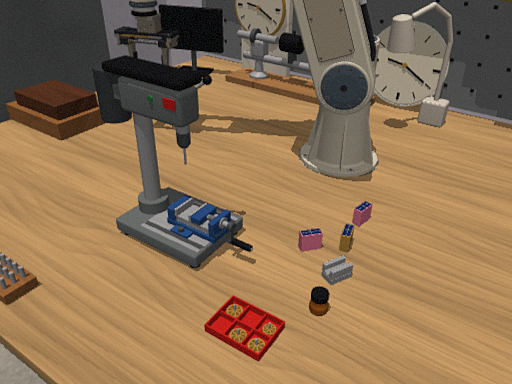

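View pics/top0.png

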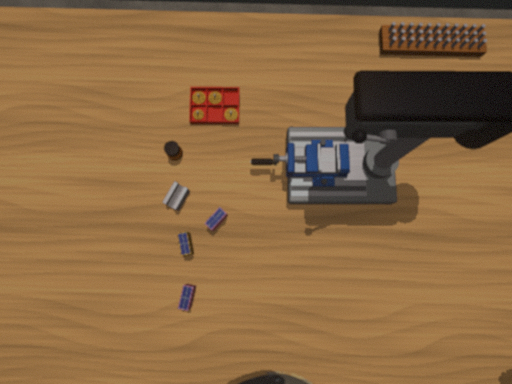

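View pics/wrist0.png

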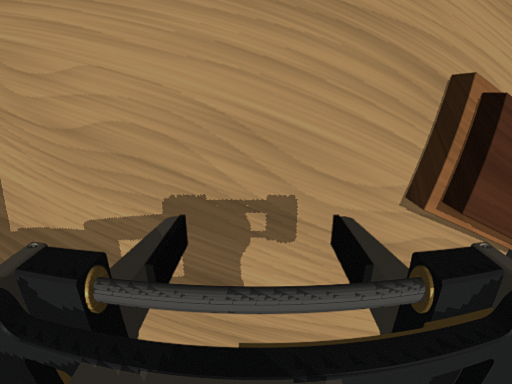

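The scene view shows the brass blank at about (347,237), with pink look-alikes at (311,239) and (362,213). The vise is at about (205,215), with its crank at (240,243). In the top view the blank is at (186,244), the vise at (320,160) and the handle at (264,161). Next I'll measure them.

```bash
python3 - <<'E'
from h import *
def ld(n):
    z=np.load(f'pics/{n}0.npz'); return {k:z[k] for k in z}
for n in ['top','scene']:
    c=ld(n); P=cloud(c); 
    hsv=cv2.cvtColor(c['color'],cv2.COLOR_RGB2HSV)
    m=((hsv[...,0]>105)&(hsv[...,0]<135)&(hsv[...,1]>110)&(hsv[...,2]>50)).astype(np.uint8)
    k,l,s,ce=cv2.connectedComponentsWithStats(m)
    for i in range(1,k):
        if s[i,4]>8:
            q=P[l==i]; print(n,'blue',s[i],np.round(np.median(q,0),4))
    # things above the bench
    print(n,'table z',np.median(P[200:380,50:150,2]))
c=ld('top');P=cloud(c)
for z0,z1,nm in [(.04,.052,'blocktop/base'),(.09,.1,'jawtop'),(.07,.08,'bed')]:
    m=((P[...,2]>z0)&(P[...,2]<z1)).astype(np.uint8)
    k,l,s,ce=cv2.connectedComponentsWithStats(m)
    for i in range(1,k):
        if s[i,4]>15:
            q=P[l==i][:,:2].astype(np.float32); r=cv2.minAreaRect(q); print(nm,s[i],np.round(np.array(r[0]),4),np.round(r[1],4),round(r[2],2),np.median(P[l==i][:,2]))
big=cv2.resize(c['color'][110:310,150:410],None,fx=3,fy=3,interpolation=cv2.INTER_NEAREST);cv2.imwrite('pics/topz.png',big[:,:,::-1])
c=ld('scene')
big=cv2.resize(c['color'][170:290,110:390],None,fx=2.85,fy=2.85,interpolation=cv2.INTER_NEAREST);cv2.imwrite('pics/scz.png',big[:,:,::-1])
E
```

```text
top blue [306 140  14  32 322] [ 0.5824 -0.0603  0.0922]
top blue [325 140   7   7  45] [ 0.6269 -0.1037  0.0524]
top blue [287 144   7  29 161] [ 0.5765 -0.0146  0.0965]
top blue [340 145   9  28 215] [ 0.5807 -0.1295  0.0903]
top blue [304 174  33  12 211] [ 0.5446 -0.0888  0.0531]
top table z -0.00029432439466597904
scene blue [167 195  64  48 830] [ 0.6134 -0.0649  0.065 ]
scene blue [356 202  15   9  47] [0.2841 0.2021 0.0468]
scene blue [191 204  25  21 268] [ 0.5915 -0.0555  0.0923]
scene blue [342 224  11  12  61] [0.3998 0.2119 0.0466]
scene blue [311 229  10   5  26] [0.4455 0.1543 0.0467]
scene blue [301 230  10   5  27] [0.4642 0.137  0.0466]
scene table z 0.0003799454410027825
blocktop/base [391  22   5   6  20] [ 0.938  -0.2681] [0.0085 0.0104] 78.02 0.04765963937377954
blocktop/base [400  22   5   6  20] [ 0.938 -0.29 ] [0.0095 0.0074] 15.18 0.04887531306219811
blocktop/base [408  22   6   6  20] [ 0.9385 -0.3122] [0.0082 0.0087] 56.4 0.048105283659090003
blocktop/base [418  23   5   6  18] [ 0.9382 -0.3344] [0.0083 0.0067] 19.19 0.04667530851582363
blocktop/base [426 
[... 3503 characters left out ...]
16177609
jawtop [306 144  15  28 389] [ 0.5805 -0.0626] [0.0306 0.0611] 89.84 0.0922796612142206
jawtop [336 144  14  29 226] [ 0.5813 -0.1263] [0.0629 0.0271] 1.22 0.09136224436821966
jawtop [376 152  12  15  38] [ 0.5762 -0.2051] [0.035 0.011] 34.34 0.09480849359656479
jawtop [273 154   6   8  31] [0.5794 0.0169] [0.0152 0.0106] 10.07 0.09152031998359356
bed [366 144  33  32 449] [ 0.5809 -0.2133] [0.0712 0.0622] 40.79 0.07454394963822664
bed [317 147  31  28 399] [ 0.5794 -0.107 ] [0.0661 0.0596] 89.13 0.07456290783822384
bed [295 148  10   8  80] [ 0.5982 -0.0357] [0.0173 0.0203] 1.55 0.07449158572465131
bed [294 162  12  11 113] [ 0.5635 -0.0355] [0.0237 0.0236] 1.89 0.07446821685745575
```

View pics/topz.png

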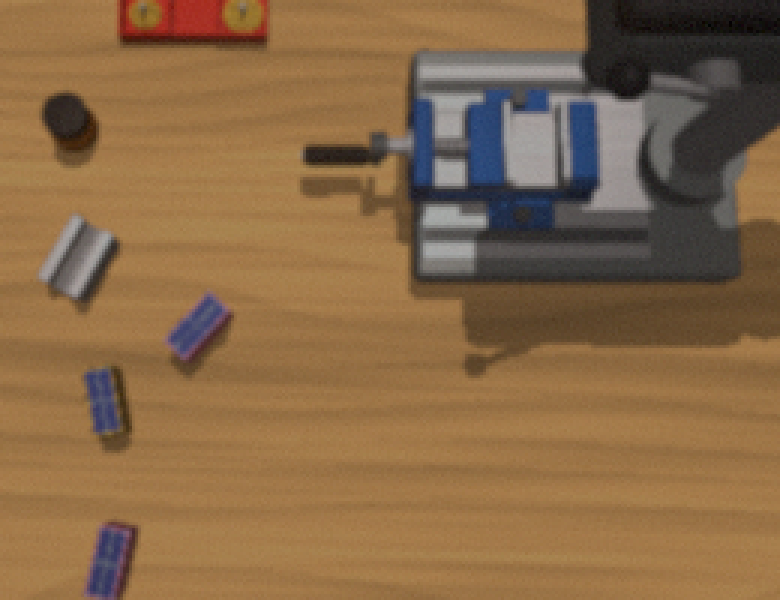

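View pics/scz.png

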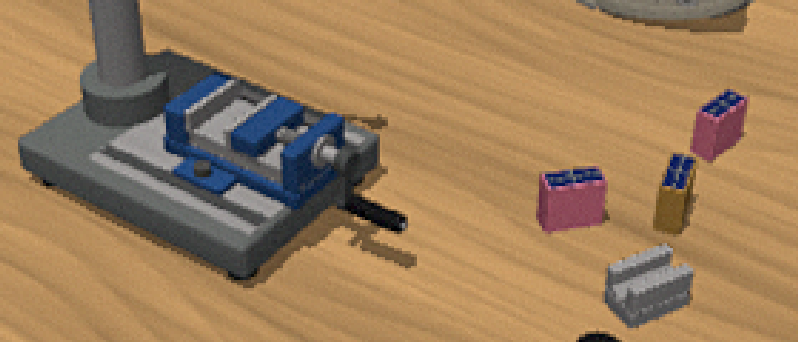

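```bash
cat >> h.py <<'E'
VO=np.array([.581,-.1018,0.]); ang=np.arctan2(.0229,.9997)
yv=np.array([np.sin(ang),-np.cos(ang),0]); zv=np.array([0,0,1.]); xv=np.cross(yv,zv)
V=np.stack([xv,yv,zv],1)     # vise axes in world
def w2v(p): return V.T@(np.asarray(p)-VO)
def v2w(p): return VO+V@np.asarray(p)
def pose(): o=get_obs(); return np.array(o['eef_pos']),rot(o['tool_rot']),o
def tilt(F,th,s=1):
    """tool axes: x=s*F.x, leaning th deg towards -F.y"""
    t=np.radians(th); z=F@np.array([0,np.sin(t),-np.cos(t)]); x=s*F[:,0]; return np.stack([x,np.cross(z,x),z],1)
def plan(pt,Rt,n):
    p,Rm,o=pose(); rv=R.from_matrix(Rm.T@Rt).as_rotvec()
    print('to go: dist %.4f turn %.1f'%(np.linalg.norm(pt-p),np.degrees(np.linalg.norm(rv))),'q',np.round(o['qpos'],2),'t',round(o['time'],2),'F',np.round(o['force'],1),'w',round(o['grip_width'],3))
    for i in range(n):
        a=p+(pt-p)*i/n; b=p+(pt-p)*(i+1)/n; Ri=Rm@R.from_rotvec(rv*i/n).as_matrix()
        print(np.round(np.degrees(rv/n),1).tolist(),np.round(Ri.T@(b-a),4).tolist())
E
python3 - <<'E'
from h import *
z=np.load('pics/top0.npz');c={k:z[k] for k in z};P=cloud(c)
m=(c['color'].max(-1)<60)&(P[...,0]>.54)&(P[...,0]<.62)&(P[...,1]>-.0)&(P[...,1]<.08)&(P[...,2]>.02)
q=np.array([w2v(p) for p in P[m]])*1000
for r in q[np.argsort(q[:,1])][::4]: print(np.round(r,1))
m=(P[...,0]>.54)&(P[...,0]<.62)&(P[...,1]>-.0)&(P[...,1]<.08)&(P[...,2]>.06)
q=np.array([w2v(p) for p in P[m]])*1000; print('hub',q[np.argsort(q[:,1])][::3].round(1).tolist())
p,Rm,o=pose(); print('tool axes',Rm.round(3).tolist())
# block PCA on top
m=(P[...,2]>.042)&(P[...,2]<.05)&(abs(P[...,0]-.394)<.04)&(abs(P[...,1]-.212)<.03)
q=P[m][:,:2]; e,v=np.linalg.eigh(np.cov(q.T)); print(q.mean(0),np.degrees(np.arctan2(v[1,1],v[0,1])))
m=(P[...,2]>.01)&(abs(P[...,0]-.5)<.06)&(abs(P[...,1]-.235)<.05); print('vb',cv2.minAreaRect(P[m][:,:2].astype(np.float32)))
m=((P[...,1]<-.0)|1).astype(bool)
for y0 in (-.075,-.08,-.085): pass
# sliding-jaw plate / fixed jaw face edges at jaw-top height in vise frame
m=(P[...,2]>.088)&(P[...,2]<.097)&(abs(P[...,0]-.58)<.025)&(P[...,1]<-.03)&(P[...,1]>-.16)
q=np.array([w2v(p) for p in P[m]])[:,1]*1000; print(np.histogram(q,bins=np.arange(-60,45,3)))
E
```

```text
[  -1.8 -170.2   49.5]
[   0.9 -167.9   51.1]
[  -5.6 -165.7   52.6]
[  -7.5 -163.4   54.2]
[   1.1 -163.4   51.6]
[  -6.  -161.1   51.4]
[   1.1 -158.9   51.9]
[  -5.3 -156.7   53.7]
[  -1.  -154.4   52.5]
[  -7.5 -152.2   54.3]
[  -0.8 -149.9   53.4]
[  -0.6 -147.7   54.2]
[  -2.4 -145.5   55.9]
[   0.6 -145.3   50. ]
[   0.9 -143.1   51.3]
[  -3.4 -140.9   52.4]
[   1.1 -138.6   51.8]
[   1.1 -136.4   52.1]
[  -5.3 -134.2   53.8]
[   1.1 -131.9   52.1]
[   0.9 -129.6   51.2]
[  -5.6 -127.4   53. ]
[   0.7 -125.1   50.7]
[   7.2 -122.8   90.6]
[   6.1 -120.4   86.8]
[   5.1 -116.4   91. ]
hub [[-6.1, -124.9, 90.8], [-2.0, -124.8, 89.4], [-4.9, -124.7, 87.1], [-1.0, -122.9, 92.7], [-5.4, -122.8, 93.0], [2.9, -122.8, 91.1], [9.3, -122.4, 81.9], [1.2, -120.8, 93.0], [8.6, -120.5, 87.6], [9.1, -120.2, 81.4], [3.0, -118.5, 91.5], [8.7, -118.4, 88.2], [6.2, -118.3, 87.2], [1.0, -116.4, 92.1], [-3.6, -116.3, 91.5], [-6.4, -116.2, 89.9], [5.6, -114.4, 93.0], [-3.7, -114.2, 91.3], [8.8, -114.1, 88.3], [9.5, -113.8, 82.7], [-2.6, -111.8, 87.4], [5.3, -111.6, 84.0], [1.6, -109.6, 86.4], [4.4, -109.2, 80.6], [-5.1, -107.4, 86.5], [5.2, -107.3, 83.4], [-2.6, -105.3, 87.7], [5.0, -105.1, 82.9], [-0.2, -103.2, 88.0], [4.8, -102.8, 82.1]]
tool axes [[0.348, -0.937, -0.0], [-0.937, -0.348, 0.001], [-0.001, 0.0, -1.0]]
[0.39411855 0.21207531] -165.93428922626742
vb ((0.5018683075904846, 0.24094218015670776), (0.03569195419549942, 0.05515262484550476), 63.801151275634766)
(array([ 3, 22, 28, 33, 32, 27, 35, 29, 31, 32, 31, 34,  3,  0,  0,  0,  0,
        0,  0,  0,  0,  0,  0, 10, 34, 24, 28, 31, 31, 27, 33, 34, 19,  0]), array([-60, -57, -54, -51, -48, -45, -42, -39, -36, -33, -30, -27, -24,
       -21, -18, -15, -12,  -9,  -6,  -3,   0,   3,   6,   9,  12,  15,
        18,  21,  24,  27,  30,  33,  36,  39,  42]))
```

```bash
cat >> h.py <<'E'
b=np.radians(13.9); BO=np.array([.3942,.2121,0])
B=np.stack([[-np.cos(b),-np.sin(b),0],[np.sin(b),-np.cos(b),0],[0,0,1]],1)
def pickpose(back,th=40,y=.005,z=.028):
    Rt=tilt(B,th,-1); return BO+B@np.array([0,y,z])-back*Rt[:,2],Rt
def placepose(y=-.003,dz=0,x=0,th=40):
    Rt=tilt(V,th,-1); return v2w([x,y+.005,.075+.028+dz]),Rt
E
python3 - <<'E'
from h import *
p,Rt=pickpose(.12); print(p); plan(p,Rt,18)
E
```

```text
[0.37687127 0.28212216 0.11992533]
to go: dist 0.8872 turn 91.0 q [-1.22  0.35  1.63 -0.    1.16 -0.  ] t 0.15 F [-0.1  0.5 -0.5] w 1.0
[-1.8, 1.6, -4.4] [-0.0421, -0.0251, 0.0053]
[-1.8, 1.6, -4.4] [-0.0401, -0.0284, 0.0033]
[-1.8, 1.6, -4.4] [-0.0379, -0.0315, 0.0012]
[-1.8, 1.6, -4.4] [-0.0353, -0.0343, -0.0009]
[-1.8, 1.6, -4.4] [-0.0325, -0.0369, -0.0029]
[-1.8, 1.6, -4.4] [-0.0295, -0.0392, -0.005]
[-1.8, 1.6, -4.4] [-0.0262, -0.0411, -0.0071]
[-1.8, 1.6, -4.4] [-0.0227, -0.0428, -0.0091]
[-1.8, 1.6, -4.4] [-0.0191, -0.0441, -0.0111]
[-1.8, 1.6, -4.4] [-0.0153, -0.045, -0.013]
[-1.8, 1.6, -4.4] [-0.0114, -0.0456, -0.0148]
[-1.8, 1.6, -4.4] [-0.0074, -0.0459, -0.0165]
[-1.8, 1.6, -4.4] [-0.0033, -0.0457, -0.0181]
[-1.8, 1.6, -4.4] [0.0007, -0.0452, -0.0196]
[-1.8, 1.6, -4.4] [0.0047, -0.0444, -0.0209]
[-1.8, 1.6, -4.4] [0.0087, -0.0432, -0.0221]
[-1.8, 1.6, -4.4] [0.0127, -0.0416, -0.0231]
[-1.8, 1.6, -4.4] [0.0165, -0.0398, -0.024]
```

Request:
carry_out(motion=[[[0, 0, -6], [-0.04, -0.026, -0.002], 1], [[0, 0, -6], [-0.038, -0.03, 0], 1], [[0, 0, -6], [-0.035, -0.035, 0], 1], [[0, 0, -6], [-0.03, -0.038, 0], 1], [[0, 0, -6], [-0.026, -0.04, 0], 1]])

```text
time: 0.78
eef_pos: [0.2694, -0.3448, 0.2146]
tool_rot: [-2.961, 1.046, 0.002]
force: [0.9, 1.1, -0.0]
grip_width: 0.998
```

```bash
python3 - <<'E'
from h import *
p,Rt=pickpose(.12); print(pose()[0]); plan(p,Rt,12)
E
```

```text
[ 0.26935183 -0.34484704  0.21459155]
to go: dist 0.6431 turn 65.4 q [-0.91  0.06  2.01  0.    1.08 -0.23] t 0.78 F [ 0.9  1.1 -0. ] w 0.998
[-3.1, 1.5, -4.2] [-0.0258, -0.0463, 0.008]
[-3.1, 1.5, -4.2] [-0.0225, -0.0484, 0.0048]
[-3.1, 1.5, -4.2] [-0.019, -0.0501, 0.0015]
[-3.1, 1.5, -4.2] [-0.0153, -0.0514, -0.0017]
[-3.1, 1.5, -4.2] [-0.0114, -0.0522, -0.0048]
[-3.1, 1.5, -4.2] [-0.0073, -0.0525, -0.0079]
[-3.1, 1.5, -4.2] [-0.0032, -0.0524, -0.0109]
[-3.1, 1.5, -4.2] [0.0009, -0.0518, -0.0137]
[-3.1, 1.5, -4.2] [0.0051, -0.0508, -0.0164]
[-3.1, 1.5, -4.2] [0.0093, -0.0493, -0.0189]
[-3.1, 1.5, -4.2] [0.0134, -0.0473, -0.0212]
[-3.1, 1.5, -4.2] [0.0174, -0.045, -0.0233]
```

Request:
carry_out(motion=[[[0, 0, -6], [-0.026, -0.046, 0], 1], [[0, 0, -6], [-0.021, -0.049, 0], 1], [[0, 0, -6], [-0.016, -0.05, 0], 1], [[0, 0, -6], [-0.011, -0.052, 0], 0.9], [[0, 0, -6], [-0.006, -0.052, 0], 0.85]])

```text
time: 1.4
eef_pos: [0.3096, -0.0761, 0.2152]
tool_rot: [-3.132, 0.222, -0.003]
force: [1.0, 0.2, 0.2]
grip_width: 0.849
```

```bash
python3 - <<'E'
from h import *
p,Rt=pickpose(.12); print(pose()[0]); plan(p,Rt,8)
E
```

```text
[ 0.30955919 -0.0761388   0.21517464]
to go: dist 0.3768 turn 45.5 q [-0.25 -0.17  2.22  0.    1.09 -0.11] t 1.4 F [1.  0.2 0.2] w 0.849
[-4.9, 0.9, -2.6] [0.002, -0.0455, 0.012]
[-4.9, 0.9, -2.6] [0.0039, -0.0462, 0.0081]
[-4.9, 0.9, -2.6] [0.006, -0.0465, 0.0041]
[-4.9, 0.9, -2.6] [0.0081, -0.0464, 0.0002]
[-4.9, 0.9, -2.6] [0.0102, -0.0458, -0.0036]
[-4.9, 0.9, -2.6] [0.0124, -0.0448, -0.0073]
[-4.9, 0.9, -2.6] [0.0146, -0.0434, -0.0109]
[-4.9, 0.9, -2.6] [0.0168, -0.0416, -0.0143]
```

Request:
carry_out(motion=[[[-5, 1, -2.5], [0.002, -0.046, 0.008], 0.8], [[-5, 1, -2.5], [0.004, -0.046, 0.006], 0.8], [[-5, 1, -2.5], [0.006, -0.046, 0.003], 0.8], [[-5, 1, -2.5], [0.008, -0.046, 0], 0.8], [[-5, 1, -2.5], [0.01, -0.046, -0.004], 0.8]])

```text
time: 2.02
eef_pos: [0.3536, 0.1297, 0.175]
tool_rot: [2.738, 0.081, 0.078]
force: [1.5, -1.1, 0.8]
grip_width: 0.797
```

```bash
python3 - <<'E'
from h import *
p,Rt=pickpose(.12); print(pose()[0]); plan(p,Rt,4)
E
```

```text
[0.35355798 0.12966568 0.17498986]
to go: dist 0.1638 turn 19.6 q [ 0.68  0.13  2.11 -0.39  1.14  0.83] t 2.02 F [ 1.5 -1.1  0.8] w 0.797
[-4.2, 0.8, -2.5] [0.0078, -0.0402, -0.0018]
[-4.2, 0.8, -2.5] [0.0096, -0.0395, -0.0045]
[-4.2, 0.8, -2.5] [0.0113, -0.0387, -0.0072]
[-4.2, 0.8, -2.5] [0.0131, -0.0375, -0.0098]
```

Request:
carry_out(motion=[[[-4.2, 0.8, -2.5], [0.008, -0.04, -0.002], 0.8], [[-4.2, 0.8, -2.5], [0.01, -0.039, -0.005], 0.8], [[-4.2, 0.8, -2.5], [0.011, -0.038, -0.008], 0.8], [[-4.2, 0.8, -2.5], [0.013, -0.037, -0.01], 0.8], [[0, 0, 0], [0, 0, 0], 0.8]])

```text
time: 2.65
eef_pos: [0.3765, 0.2915, 0.1174]
tool_rot: [2.413, 0.315, 0.115]
force: [-0.3, -0.4, -0.3]
grip_width: 0.803
```

```bash
python3 - <<'E'
from h import *
p,Rt=pickpose(.12); print(pose()[0]); plan(p,Rt,1)
p,Rt=pickpose(.02);plan(p,Rt,3)
c=cam('wrist'); save(c,'w1'); np.savez('pics/w1.npz',**{k:c[k] for k in ('color','range_z','mtx','xyz','orientation')})
c=cam('scene'); save(c,'s1')
E
```

```text
[0.37653087 0.29148624 0.11741223]
to go: dist 0.0097 turn 1.2 q [ 1.02  0.55  1.8  -0.5   1.36  1.01] t 2.65 F [-0.3 -0.4 -0.3] w 0.803
[0.8, -0.6, 0.8] [-0.0021, 0.0086, 0.0041]
to go: dist 0.1043 turn 1.2 q [ 1.02  0.55  1.8  -0.5   1.36  1.01] t 2.65 F [-0.3 -0.4 -0.3] w 0.803
[0.3, -0.2, 0.3] [-0.001, 0.0024, 0.0347]
[0.3, -0.2, 0.3] [-0.0009, 0.0026, 0.0347]
[0.3, -0.2, 0.3] [-0.0008, 0.0027, 0.0347]
```

View pics/w1.png

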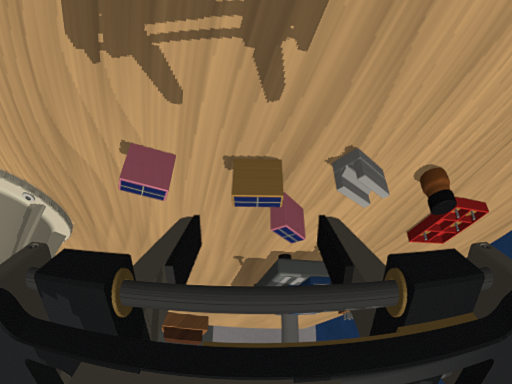

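View pics/s1.png

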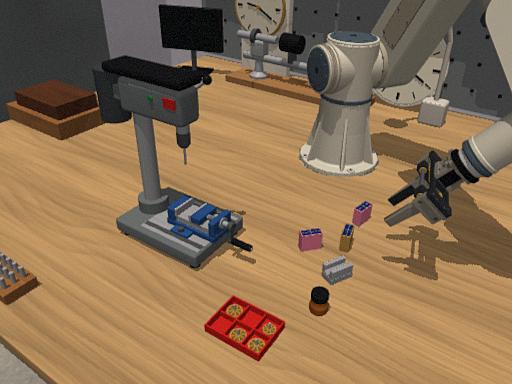

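The wrist view shows the brass blank at (258,185), midway between the fingers at (190,240) and (330,240). I'll go in along the tool axis.

Request:
carry_out(motion=[[[0.3, -0.2, 0.3], [-0.001, 0.003, 0.034], 0.8], [[0.3, -0.2, 0.3], [-0.001, 0.003, 0.034], 0.8], [[0.2, -0.2, 0.2], [-0.001, 0.002, 0.034], 0.8], [[0, 0, 0], [0, 0, 0], 0.8]])

```text
time: 3.25
eef_pos: [0.3923, 0.2128, 0.0494]
tool_rot: [2.438, 0.282, 0.109]
force: [-0.1, 0.0, -0.4]
grip_width: 0.8
```

```bash
python3 - <<'E'
from h import *
p,Rt=pickpose(.0); print(pose()[0]); plan(p,Rt,2)
c=cam('scene');cv2.imwrite('pics/s2.png',cv2.resize(c['color'][130:300,270:500],None,fx=3,fy=3)[:,:,::-1])
E
```

```text
[0.39226007 0.21284835 0.0493517 ]
to go: dist 0.0223 turn 0.8 q [ 0.91  0.59  1.94 -0.58  1.15  1.07] t 3.25 F [-0.1  0.  -0.4] w 0.8
[-0.2, 0.1, -0.3] [0.0008, -0.0044, 0.0102]
[-0.2, 0.1, -0.3] [0.0008, -0.0045, 0.0102]
```

View pics/s2.png

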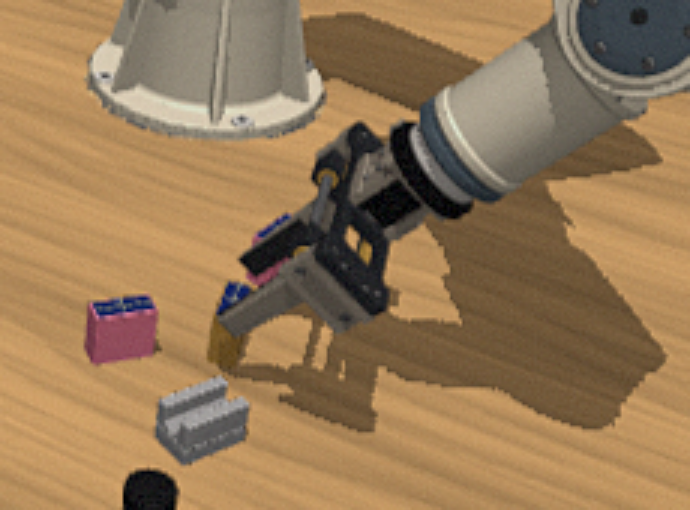

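The fingers straddle the ends of the blank, and the V-block is clear.

Request:
carry_out(motion=[[[-0.2, 0.1, -0.3], [0.001, -0.004, 0.01], 0.8], [[-0.2, 0.1, -0.2], [0.001, -0.004, 0.009], 0.8], [[0, 0, 0], [0, 0, 0], 0.8]])

```text
time: 3.68
eef_pos: [0.3978, 0.2111, 0.0313]
tool_rot: [2.434, 0.293, 0.118]
force: [0.3, -0.0, 0.8]
grip_width: 0.801
```

```bash
python3 - <<'E'
from h import *
p,Rt=pickpose(.0); print(pose()[0]); plan(p,Rt,1)
E
```

```text
[0.39782828 0.21109262 0.03130769]
to go: dist 0.0056 turn 0.6 q [ 0.9   0.62  1.94 -0.6   1.12  1.08] t 3.67 F [ 0.3 -0.   0.8] w 0.801
[-0.3, -0.4, -0.3] [-0.0033, 0.0003, 0.0045]
```

Request:
carry_out(motion=[[[-0.3, -0.4, -0.3], [-0.003, 0, 0.004], 0.8], [[0, 0, 0], [0, 0, 0], 0.8]])

```text
time: 3.92
eef_pos: [0.3954, 0.2083, 0.028]
tool_rot: [2.428, 0.297, 0.107]
force: [0.5, 0.3, -0.8]
grip_width: 0.799
```

```bash
python3 - <<'E'
from h import *
p,Rt=pickpose(.0); print(pose()[0]); plan(p,Rt,1)
E
```

```text
[0.3953837  0.20827762 0.02803695]
to go: dist 0.0010 turn 0.1 q [ 0.9   0.63  1.95 -0.6   1.12  1.08] t 3.92 F [ 0.5  0.3 -0.8] w 0.799
[0.0, 0.0, 0.0] [-0.0002, 0.0007, 0.0007]
```

Within 1 mm. Closing.

Request:
carry_out(motion=[[[0, 0, 0], [0, 0, 0], 0.45], [[0, 0, 0], [0, 0, 0], 0.4], [[0, 0, 0], [0, 0, 0], 0.4], [[0, 0, 0], [0, 0, 0], 0.4]], grip_force=40)

```text
time: 4.42
eef_pos: [0.3956, 0.2087, 0.0282]
tool_rot: [2.428, 0.297, 0.108]
force: [1.4, -1.4, 0.0]
grip_width: 0.538
```

```bash
python3 - <<'E'
from h import *
p,Rt=pickpose(.0); plan(p,Rt,1); p,Rm,o=pose(); plan(p+[0,0,.1],Rm,3)
E
```

```text
to go: dist 0.0015 turn 0.1 q [ 0.9   0.63  1.95 -0.6   1.12  1.08] t 4.42 F [ 1.4 -1.4  0. ] w 0.538
[0.0, -0.0, 0.0] [-0.0006, 0.0009, 0.001]
to go: dist 0.1000 turn 0.0 q [ 0.9   0.63  1.95 -0.6   1.12  1.08] t 4.42 F [ 1.4 -1.4  0. ] w 0.538
[0.0, 0.0, 0.0] [-0.0, 0.0214, -0.0255]
[0.0, 0.0, 0.0] [-0.0, 0.0214, -0.0255]
[0.0, 0.0, 0.0] [-0.0, 0.0214, -0.0255]
```

Request:
carry_out(motion=[[[0, 0, 0], [0, 0.01, -0.012], 0.4], [[0, 0, 0], [0, 0.021, -0.025], 0.4], [[0, 0, 0], [0, 0.025, -0.03], 0.4], [[0, 0, 0], [0, 0.025, -0.03], 0.4], [[0, 0, 0], [0, 0.015, -0.018], 0.4]])

```text
time: 5.05
eef_pos: [0.3937, 0.2083, 0.1832]
tool_rot: [2.429, 0.298, 0.102]
force: [0.5, 0.3, -4.7]
grip_width: 0.543
```

```bash
python3 - <<'E'
from h import *
c=cam('wrist'); save(c,'w2'); c=cam('scene');cv2.imwrite('pics/s3.png',cv2.resize(c['color'][130:300,270:500],None,fx=3,fy=3)[:,:,::-1])
print(pose()[0], w2v(pose()[0]))
p,Rt=placepose(-.13,.06); plan(p,Rt,9)
E
```

```text
[0.39442699 0.20896794 0.1834729 ] [ 0.17940723 -0.31495912  0.1834729 ]
to go: dist 0.2621 turn 12.6 q [ 0.9   0.38  1.89 -0.54  1.38  0.91] t 5.15 F [ 0.1 -0.5 -4.4] w 0.544
[-0.0, -0.9, 1.1] [0.0149, 0.0177, 0.0177]
[-0.0, -0.9, 1.1] [0.0155, 0.0174, 0.0175]
[-0.0, -0.9, 1.1] [0.0161, 0.0171, 0.0172]
[-0.0, -0.9, 1.1] [0.0166, 0.0168, 0.017]
[-0.0, -0.9, 1.1] [0.0172, 0.0165, 0.0167]
[-0.0, -0.9, 1.1] [0.0178, 0.0161, 0.0165]
[-0.0, -0.9, 1.1] [0.0183, 0.0158, 0.0162]
[-0.0, -0.9, 1.1] [0.0189, 0.0154, 0.0159]
[-0.0, -0.9, 1.1] [0.0194, 0.0151, 0.0156]
```

View pics/s3.png

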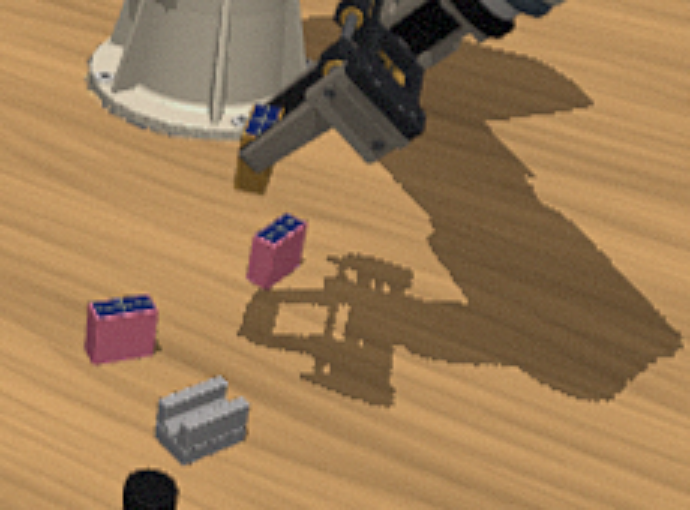

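View pics/w2.png

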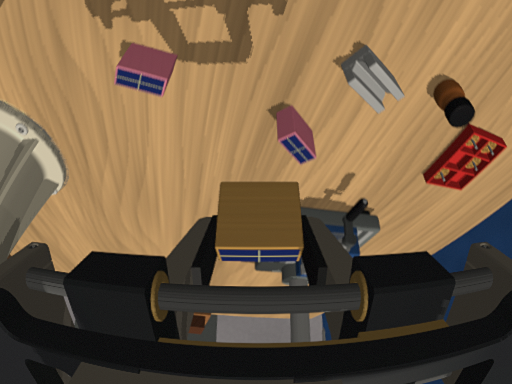

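The blank is held square with the blue face up, and the wrench shows about 4.5 N for its weight. In the wrist view it is at (258,220), with the vise behind it at (340,220). Before the traverse I'll check the space around the feed lever.

```bash
python3 - <<'E'
from h import *
for n in ['top0','scene0']:
    z=np.load(f'pics/{n}.npz');c={k:z[k] for k in z};P=cloud(c)
    for (u0,u1,v0,v1) in ([(345,372,120,145)] if n=='top0' else [(195,213,70,86),(170,195,120,170)]):
        q=((P[v0:v1,u0:u1].reshape(-1,3)-VO)@V*1000).round(0); q=q[q[:,2]>100]
        print(n,q.min(0),q.max(0)); print(q[::12].tolist())
E
```

```text
top0 [  -6. -165.  207.] [213.   9. 830.]
[[2.0, -24.0, 307.0], [32.0, -29.0, 382.0], [34.0, -14.0, 386.0], [20.0, -23.0, 350.0], [34.0, -17.0, 383.0], [17.0, -24.0, 338.0], [27.0, -15.0, 364.0], [13.0, -25.0, 324.0], [27.0, -17.0, 358.0], [8.0, -25.0, 308.0], [27.0, -21.0, 354.0], [29.0, -6.0, 361.0], [25.0, -21.0, 346.0], [29.0, -8.0, 358.0], [23.0, -23.0, 336.0], [30.0, -11.0, 355.0], [20.0, -24.0, 324.0], [29.0, -14.0, 349.0], [16.0, -24.0, 310.0], [29.0, -16.0, 344.0], [30.0, -1.0, 348.0], [27.0, -18.0, 336.0], [31.0, -4.0, 345.0], [26.0, -21.0, 329.0], [30.0, -6.0, 339.0], [24.0, -23.0, 319.0], [48.0, -25.0, 384.0], [4.0, -11.0, 261.0], [49.0, -28.0, 383.0], [29.0, 6.0, 330.0], [50.0, -32.0, 381.0], [30.0, 2.0, 327.0], [50.0, -35.0, 377.0], [52.0, -21.0, 384.0], [27.0, -20.0, 310.0], [53.0, -25.0, 384.0], [8.0, -10.0, 253.0], [54.0, -29.0, 382.0], [49.0, -7.0, 366.0], [56.0, -31.0, 382.0], [51.0, -11.0, 368.0], [56.0, -34.0, 378.0], [56.0, -19.0, 380.0], [56.0, -35.0, 375.0], [58.0, -21.0, 381.0], [58.0, -31.0, 378.0], [53.0, -11.0, 363.0], [60.0, -27.0, 379.0], [61.0, -26.0, 3
[... 596 characters left out ...]
.0], [-28.0, -20.0, 308.0], [-31.0, 2.0, 301.0], [-23.0, -23.0, 305.0], [-28.0, -16.0, 303.0], [-31.0, -14.0, 301.0], [-15.0, 7.0, 288.0], [-2.0, -13.0, 288.0], [-5.0, -10.0, 286.0], [-11.0, -10.0, 286.0], [-14.0, -7.0, 284.0], [-15.0, -3.0, 281.0], [-16.0, 2.0, 278.0], [-12.0, 12.0, 272.0], [-1.0, -11.0, 274.0], [-8.0, -12.0, 275.0], [-12.0, -10.0, 273.0], [-15.0, -4.0, 270.0], [-18.0, -2.0, 269.0], [-15.0, 7.0, 263.0], [0.0, -12.0, 262.0], [-6.0, -12.0, 263.0], [-8.0, -8.0, 260.0], [-13.0, -6.0, 259.0], [-14.0, -2.0, 256.0], [-17.0, 1.0, 254.0], [-17.0, 4.0, 251.0], [-17.0, 2.0, 249.0], [-14.0, -4.0, 248.0], [-1.0, -5.0, 240.0], [-3.0, -0.0, 228.0], [-1.0, 0.0, 215.0], [-2.0, -0.0, 206.0]]
```

Request:
carry_out(motion=[[[0, -0.9, 1.1], [0.015, 0.018, 0.018], 0.4], [[0, -1.4, 1.6], [0.023, 0.026, 0.026], 0.4], [[0, -1.4, 1.6], [0.024, 0.026, 0.026], 0.4], [[0, -1.4, 1.6], [0.025, 0.025, 0.025], 0.4], [[0, -1.4, 1.6], [0.026, 0.025, 0.025], 0.4]])

```text
time: 5.78
eef_pos: [0.535, 0.0598, 0.1631]
tool_rot: [2.447, 0.089, 0.018]
force: [0.8, 0.7, -4.0]
grip_width: 0.54
```

```bash
python3 - <<'E'
from h import *
print(pose()[0], w2v(pose()[0]))
p,Rt=placepose(-.13,.06); plan(p,Rt,3)
E
```

```text
[0.5350031  0.05983783 0.16308278] [ 0.04228319 -0.16264881  0.16308278]
to go: dist 0.0566 turn 2.7 q [ 0.5   0.47  1.8  -0.64  1.28  0.75] t 5.78 F [ 0.8  0.7 -4. ] w 0.54
[-0.1, -0.4, 0.8] [0.0135, 0.0102, 0.0083]
[-0.1, -0.4, 0.8] [0.0137, 0.01, 0.0083]
[-0.1, -0.4, 0.8] [0.0139, 0.0098, 0.0082]
```

Request:
carry_out(motion=[[[-0.1, -0.4, 0.8], [0.014, 0.01, 0.008], 0.4], [[-0.1, -0.4, 0.8], [0.014, 0.01, 0.008], 0.4], [[-0.1, -0.4, 0.8], [0.01, 0.008, 0.006], 0.4], [[0, 0, 0], [0, 0, 0], 0.4]])

```text
time: 6.28
eef_pos: [0.5754, 0.0235, 0.161]
tool_rot: [2.443, 0.024, 0.005]
force: [-0.2, 0.8, -4.7]
grip_width: 0.54
```

```bash
python3 - <<'E'
from h import *
print(pose()[0], w2v(pose()[0]))
p,Rt=placepose(-.13,.06); plan(p,Rt,1)
for n in ('top','scene'):
    c=cam(n); np.savez(f'pics/{n}4.npz',**{k:c[k] for k in ('color','range_z','mtx','xyz','orientation')})
    r=c['color'][130:300,100:330] if n=='scene' else c['color'][100:240,200:400]
    cv2.imwrite(f'pics/{n}4.png',cv2.resize(r,None,fx=3,fy=3)[:,:,::-1])
    # blue top of block in vise frame relative to TCP
    P=cloud(c); hsv=cv2.cvtColor(c['color'],cv2.COLOR_RGB2HSV); q=(P-VO)@V; t=w2v(pose()[0])
    m=(hsv[...,0]>105)&(hsv[...,0]<135)&(hsv[...,1]>110)&(q[...,2]>.14)&(q[...,2]<.21)&(abs(q[...,0]-t[0])<.04)&(abs(q[...,1]-t[1])<.05)
    s=q[m]; print(n,m.sum(), s.min(0),s.max(0), np.median(s,0))
    if m.sum()>20:
        A=np.c_[s[:,:2],np.ones(len(s))]; print('plane slope',np.linalg.lstsq(A,s[:,2],rcond=None)[0], cv2.minAreaRect(s[:,:2].astype(np.float32)))
E
```

```text
[0.57541885 0.02352572 0.1610185 ] [ 0.00270962 -0.12542067  0.1610185 ]
to go: dist 0.0034 turn 0.3 q [ 0.42  0.51  1.74 -0.66  1.29  0.72] t 6.28 F [-0.2  0.8 -4.7] w 0.54
[0.0, 0.3, -0.1] [0.0027, 0.0016, -0.0013]
top 48 [-0.0160264  -0.13506068  0.17529442] [ 0.02389649 -0.12354887  0.18088422] [-0.0013803  -0.12565628  0.17840743]
plane slope [ 0.00093418 -0.04166556  0.17306898] ((0.0037482473999261856, -0.12858527898788452), (0.03987782448530197, 0.011393989436328411), 2.288213014602661)
scene 4 [-0.01987492 -0.12473774  0.17898658] [-0.01502248 -0.1205234   0.18024352] [-0.01767726 -0.12340998  0.17935952]
```

View pics/top4.png

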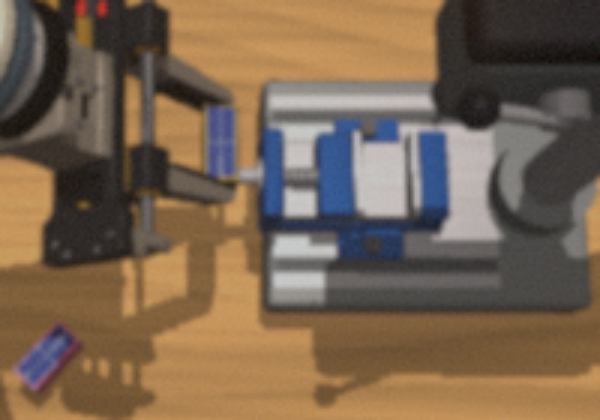

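View pics/scene4.png

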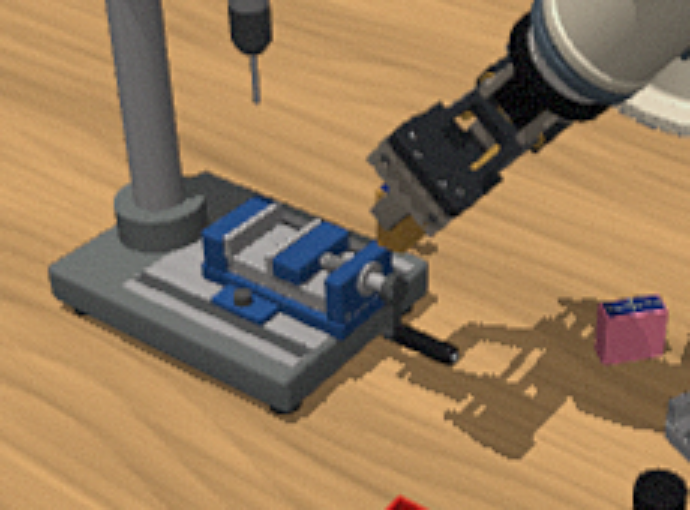

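The blank is upright with its underside at z≈133 mm, and 34 mm of clearance to the lug. Next I'll traverse to over the channel at a low height.

```bash
python3 - <<'E'
from h import *
p,Rt=placepose(-.003,.03); plan(p,Rt,6)
E
```

```text
to go: dist 0.1311 turn 0.3 q [ 0.42  0.51  1.74 -0.66  1.29  0.72] t 6.38 F [ 0.4 -0.5 -3.9] w 0.537
[0.0, 0.0, -0.0] [0.0007, 0.0133, 0.0173]
[0.0, 0.0, -0.0] [0.0006, 0.0133, 0.0173]
[0.0, 0.0, -0.0] [0.0006, 0.0133, 0.0173]
[0.0, 0.0, -0.0] [0.0006, 0.0133, 0.0173]
[0.0, 0.0, -0.0] [0.0006, 0.0133, 0.0173]
[0.0, 0.0, -0.0] [0.0006, 0.0133, 0.0173]
```

Request:
carry_out(motion=[[[0, 0, 0], [0.001, 0.013, 0.017], 0.4], [[0, 0, 0], [0.001, 0.013, 0.017], 0.4], [[0, 0, 0], [0, 0.013, 0.017], 0.4], [[0, 0, 0], [0, 0.01, 0.014], 0.4], [[0, 0, 0], [0, 0, 0], 0.4]])

```text
time: 7.0
eef_pos: [0.5768, -0.0602, 0.1415]
tool_rot: [2.443, 0.027, 0.003]
force: [0.9, -0.4, -4.1]
grip_width: 0.54
```

```bash
python3 - <<'E'
from h import *
print(w2v(pose()[0]))
p,Rt=placepose(-.003,.03); plan(p,Rt,3)
E
```

```text
[ 0.00324467 -0.04169582  0.14152853]
to go: dist 0.0446 turn 0.3 q [ 0.29  0.5   1.81 -0.74  1.17  0.68] t 7.0 F [ 0.9 -0.4 -4.1] w 0.54
[0.0, 0.1, 0.0] [0.0011, 0.0093, 0.0115]
[0.0, 0.1, 0.0] [0.0011, 0.0093, 0.0115]
[0.0, 0.1, 0.0] [0.0011, 0.0093, 0.0115]
```

Request:
carry_out(motion=[[[0, 0, 0], [0.001, 0.009, 0.011], 0.4], [[0, 0.1, 0], [0.001, 0.009, 0.011], 0.4], [[0, 0, 0], [0.001, 0.006, 0.008], 0.4], [[0, 0, 0], [0, 0, 0], 0.4]])

```text
time: 7.5
eef_pos: [0.5813, -0.1001, 0.1336]
tool_rot: [2.443, 0.028, 0.007]
force: [-1.0, 0.8, -4.1]
grip_width: 0.537
```

```bash
python3 - <<'E'
from h import *
print(w2v(pose()[0]))
p,Rt=placepose(-.003,.03); plan(p,Rt,1)
for n in ('top','scene','wrist'):
    c=cam(n); np.savez(f'pics/{n}5.npz',**{k:c[k] for k in ('color','range_z','mtx','xyz','orientation')})
    r=c['color'][110:270,100:300] if n=='scene' else c['color'][110:230,250:400]
    if n=='wrist': r=c['color']; 
    cv2.imwrite(f'pics/{n}5.png',cv2.resize(r,None,fx=3 if n!='wrist' else 1.5,fy=3 if n!='wrist' else 1.5)[:,:,::-1])
E
```

```text
[-0.00030783 -0.00172061  0.13357505]
to go: dist 0.0038 turn 0.2 q [ 0.22  0.5   1.83 -0.77  1.12  0.66] t 7.5 F [-1.   0.8 -4.1] w 0.537
[0.0, 0.2, 0.1] [-0.0003, 0.0025, 0.0028]
```

View pics/top5.png

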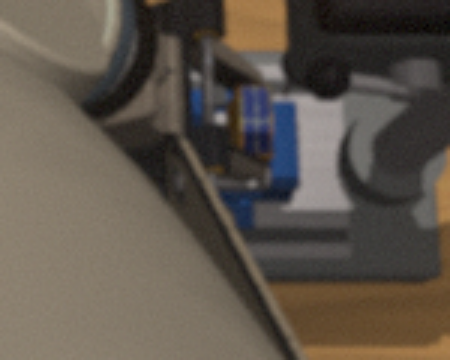

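View pics/scene5.png

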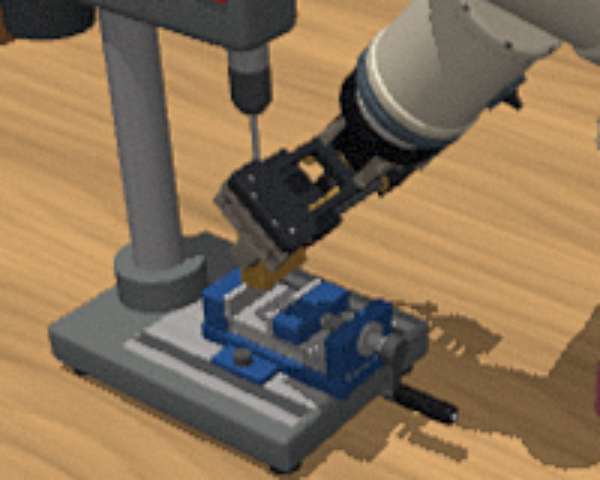

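View pics/wrist5.png

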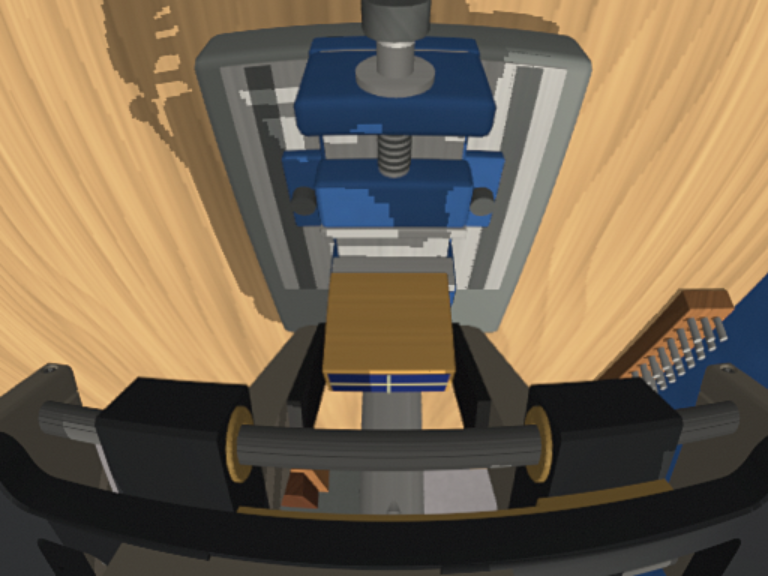

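The wrist view shows the blank at (390,330) in the enlarged picture, centred on the channel and in line with the screw at x≈393. I'll measure the gaps from the wrist depth image before lowering.

```bash
cat >> h.py <<'E'
def fcloud(c):
    K=c['mtx'];d=c['range_z'];v,u=np.mgrid[:d.shape[0],:d.shape[1]]
    a=(u-K[0,2])/K[0,0];b_=(v-K[1,2])/K[1,1];th=np.hypot(a,b_)
    k=np.where(th>1e-6,np.tan(np.minimum(th,1.5))/np.maximum(th,1e-6),1)
    p=np.stack([a*k*d,-b_*k*d,-d],-1); return p@rot(c['orientation']).T+np.asarray(c['xyz'])
E
python3 - <<'E'
from h import *
z=np.load('pics/wrist5.npz');c={k:z[k] for k in z};q=(fcloud(c)-VO)@V*1000
for u in (245,260,275):
    print(u,[(v,q[v,u].round(0).tolist()) for v in range(100,262,3)])
print([(u,q[210,u].round(0).tolist()) for u in range(212,310,4)])
E
```

```text
245 [(100, [9.0, -57.0, 75.0]), (103, [9.0, -55.0, 75.0]), (106, [8.0, -55.0, 78.0]), (109, [8.0, -55.0, 81.0]), (112, [8.0, -55.0, 83.0]), (115, [8.0, -55.0, 86.0]), (118, [8.0, -55.0, 88.0]), (121, [8.0, -55.0, 91.0]), (124, [8.0, -54.0, 92.0]), (127, [8.0, -52.0, 93.0]), (130, [8.0, -49.0, 93.0]), (133, [8.0, -48.0, 94.0]), (136, [8.0, -44.0, 93.0]), (139, [8.0, -42.0, 93.0]), (142, [9.0, -39.0, 93.0]), (145, [9.0, -36.0, 93.0]), (148, [9.0, -34.0, 93.0]), (151, [9.0, -29.0, 91.0]), (154, [9.0, -29.0, 93.0]), (157, [9.0, -26.0, 93.0]), (160, [10.0, -1.0, 74.0]), (163, [11.0, 2.0, 75.0]), (166, [11.0, 5.0, 76.0]), (169, [11.0, 9.0, 75.0]), (172, [11.0, 12.0, 76.0]), (175, [11.0, 11.0, 79.0]), (178, [11.0, 12.0, 82.0]), (181, [11.0, 12.0, 85.0]), (184, [9.0, -17.0, 108.0]), (187, [9.0, -17.0, 110.0]), (190, [9.0, -17.0, 113.0]), (193, [9.0, -17.0, 115.0]), (196, [9.0, -18.0, 117.0]), (199, [9.0, -17.0, 119.0]), (202, [8.0, -18.0, 122.0]), (205, [8.0, -18.0, 124.0]), (208, [8.0, -18.0, 126.0]), (211, [8.0, -17.0, 128.0]), (214, [8.0, -19.0, 131.0]), (217, [8.0, -17.0, 132.0]), (220, 
[... 3496 characters left out ...]
, (216, [49.0, 123.0, 45.0]), (220, [23.0, -17.0, 127.0]), (224, [21.0, -18.0, 128.0]), (228, [18.0, -17.0, 127.0]), (232, [16.0, -18.0, 127.0]), (236, [14.0, -19.0, 128.0]), (240, [11.0, -17.0, 127.0]), (244, [9.0, -18.0, 127.0]), (248, [7.0, -16.0, 126.0]), (252, [4.0, -18.0, 127.0]), (256, [2.0, -17.0, 127.0]), (260, [-1.0, -18.0, 128.0]), (264, [-3.0, -17.0, 127.0]), (268, [-0.0, -169.0, 217.0]), (272, [-8.0, -18.0, 128.0]), (276, [-10.0, -16.0, 126.0]), (280, [-12.0, -17.0, 127.0]), (284, [-15.0, -18.0, 127.0]), (288, [-17.0, -18.0, 127.0]), (292, [-20.0, -18.0, 127.0]), (296, [-22.0, -18.0, 127.0]), (300, [-24.0, -17.0, 127.0]), (304, [-51.0, 122.0, 45.0]), (308, [-56.0, 121.0, 45.0])]
```

The wrist depth shows the blank upright, its front face at y=-17.4, x from -25 to +24 and its underside at about 106. The channel runs from -24 to +11.5. I'll shift it +3.5 mm in y and lower it.

Request:
carry_out(motion=[[[0, 0.1, 0], [0, 0.0027, 0.0023], 0.4], [[0, 0, 0], [0, -0.003, 0.0035], 0.4], [[0, 0, 0], [0, -0.003, 0.0035], 0.4], [[0, 0, 0], [0, 0, 0], 0.4]])

```text
time: 8.15
eef_pos: [0.5818, -0.1018, 0.1239]
tool_rot: [2.443, 0.031, 0.011]
force: [-0.5, 0.8, -3.5]
grip_width: 0.541
```

```bash
python3 - <<'E'
from h import *
print(w2v(pose()[0]))
p,Rt=placepose(-.003,.003); plan(p,Rt,4)
E
```

```text
[-8.06511621e-04  6.73736230e-07  1.23873769e-01]
to go: dist 0.0180 turn 0.1 q [ 0.22  0.52  1.84 -0.78  1.1   0.67] t 8.15 F [-0.5  0.8 -3.5] w 0.541
[-0.0, -0.0, 0.0] [-0.0002, -0.0025, 0.0037]
[-0.0, -0.0, 0.0] [-0.0002, -0.0025, 0.0037]
[-0.0, -0.0, 0.0] [-0.0002, -0.0025, 0.0037]
[-0.0, -0.0, 0.0] [-0.0002, -0.0025, 0.0037]
```

Request:
carry_out(motion=[[[0, 0, 0], [0, -0.0025, 0.0037], 0.4], [[0, 0, 0], [0, -0.0025, 0.0037], 0.4], [[0, 0, 0], [0, -0.002, 0.003], 0.4], [[0, 0, 0], [0, 0, 0], 0.4]])

```text
time: 8.65
eef_pos: [0.5818, -0.1031, 0.1103]
tool_rot: [2.443, 0.031, 0.01]
force: [0.5, 0.6, -4.4]
grip_width: 0.54
```

```bash
python3 - <<'E'
from h import *
print(w2v(pose()[0]))
p,Rt=placepose(-.003,.0); plan(p,Rt,4)
c=cam('wrist');save(c,'w6');q=(fcloud(c)-VO)@V*1000
for u in (235,260,285): print(u,[(v,q[v,u].round(0).tolist()) for v in range(150,200,3)])
E
```

```text
[-0.00078133  0.00134886  0.11026421]
to go: dist 0.0073 turn 0.2 q [ 0.22  0.54  1.84 -0.8   1.08  0.69] t 8.65 F [ 0.5  0.6 -4.4] w 0.54
[-0.0, -0.0, 0.0] [-0.0002, -0.001, 0.0015]
[-0.0, -0.0, 0.0] [-0.0002, -0.001, 0.0015]
[-0.0, -0.0, 0.0] [-0.0002, -0.001, 0.0015]
[-0.0, -0.0, 0.0] [-0.0002, -0.001, 0.0015]
235 [(150, [12.0, -54.0, 92.0]), (153, [12.0, -52.0, 93.0]), (156, [12.0, -49.0, 93.0]), (159, [12.0, -47.0, 93.0]), (162, [13.0, -45.0, 93.0]), (165, [13.0, -41.0, 92.0]), (168, [13.0, -40.0, 93.0]), (171, [13.0, -37.0, 93.0]), (174, [13.0, -35.0, 93.0]), (177, [13.0, -31.0, 93.0]), (180, [14.0, -28.0, 93.0]), (183, [14.0, -26.0, 93.0]), (186, [15.0, -14.0, 87.0]), (189, [15.0, -14.0, 89.0]), (192, [15.0, -13.0, 91.0]), (195, [14.0, -14.0, 93.0]), (198, [14.0, -14.0, 95.0])]
260 [(150, [-1.0, -53.0, 91.0]), (153, [-1.0, -52.0, 93.0]), (156, [-1.0, -49.0, 92.0]), (159, [-1.0, -47.0, 93.0]), (162, [-1.0, -45.0, 93.0]), (165, [-1.0, -42.0, 93.0]), (168, [-1.0, -40.0, 93.0]), (171, [-1.0, -37.0, 93.0]), (174, [-1.0, -36.0, 94.0]), (177, [-1.0, -30.0, 92.0]), (180, [-1.0, -28.0, 92.0]), (183, [-1.0, -26.0, 93.0]), (186, [-1.0, -13.0, 86.0]), (189, [-1.0, -14.0, 89.0]), (192, [-1.0, -13.0, 90.0]), (195, [-1.0, -13.0, 93.0]), (198, [-1.0, -13.0, 95.0])]
285 [(150, [-13.0, -54.0, 92.0]), (153, [-13.0, -53.0, 93.0]), (156, [-14.0, -50.0, 93.0]), (159, [-14.0, -48.0, 93.0]), (162, [-14.0, -45.0, 93.0]), (165, [-14.0, -42.0, 92.0]), (168, [-14.0, -39.0, 92.0]), (171, [-14.0, -37.0, 93.0]), (174, [-15.0, -34.0, 92.0]), (177, [-15.0, -31.0, 92.0]), (180, [-15.0, -29.0, 93.0]), (183, [-15.0, -26.0, 93.0]), (186, [-17.0, -13.0, 86.0]), (189, [-16.0, -13.0, 88.0]), (192, [-16.0, -13.0, 90.0]), (195, [-16.0, -14.0, 93.0]), (198, [-16.0, -14.0, 96.0])]
```

Request:
carry_out(motion=[[[0, 0, 0], [0, -0.0012, 0.0014], 0.4], [[0, 0, 0], [0, -0.0012, 0.0014], 0.4], [[0, 0, 0], [0, -0.0006, 0.0008], 0.4], [[0, 0, 0], [0, 0, 0], 0.4]])

```text
time: 9.2
eef_pos: [0.5821, -0.1031, 0.1057]
tool_rot: [2.443, 0.031, 0.011]
force: [-0.2, -0.1, -4.1]
grip_width: 0.542
```

```bash
python3 - <<'E'
from h import *
print(w2v(pose()[0]))
p,Rt=placepose(-.003,.0); plan(p,Rt,1)
E
```

```text
[-0.0011203   0.00129401  0.10574503]
to go: dist 0.0030 turn 0.2 q [ 0.22  0.54  1.84 -0.8   1.08  0.7 ] t 9.2 F [-0.2 -0.1 -4.1] w 0.542
[-0.0, -0.1, 0.1] [-0.0011, -0.0012, 0.0026]
```

Request:
carry_out(motion=[[[0, 0, 0], [0, -0.0006, 0.0007], 0.4], [[0, 0, 0], [0, -0.0006, 0.0007], 0.4], [[0, 0, 0], [0, -0.0004, 0.0005], 0.4]])

```text
time: 9.57
eef_pos: [0.5822, -0.1031, 0.1032]
tool_rot: [2.443, 0.031, 0.012]
force: [0.6, 0.3, -3.6]
grip_width: 0.543
```

Request:
carry_out(motion=[[[0, 0, 0], [0, -0.0004, 0.0004], 0.4], [[0, 0, 0], [0, -0.0003, 0.0004], 0.4]])

```text
time: 9.82
eef_pos: [0.5823, -0.1031, 0.1032]
tool_rot: [2.442, 0.03, 0.012]
force: [-3.1, 3.7, 4.3]
grip_width: 0.539
```

The force has changed from -4 to +4 N, so the blank is seated on the bed. Releasing.

Request:
carry_out(motion=[[[0, 0, 0], [0, 0, 0], 0.58], [[0, 0, 0], [0, 0, 0], 0.65], [[0, 0, 0], [0, 0, 0], 0.72], [[0, 0, 0], [0, 0, 0], 0.75]])

```text
time: 10.32
eef_pos: [0.5831, -0.1034, 0.1036]
tool_rot: [2.442, 0.031, 0.014]
force: [0.1, 0.3, -0.3]
grip_width: 0.75
```

```bash
python3 - <<'E'
from h import *
print(w2v(pose()[0]),get_obs()['force'])
c=cam('wrist');save(c,'w7');q=(fcloud(c)-VO)@V*1000
for u in (235,260,285): print(u,[(v,q[v,u].round(0).tolist()) for v in range(183,270,6)])
print([(u,q[210,u].round(0).tolist()) for u in range(212,310,8)])
E
```

```text
[-0.00207744  0.00165042  0.10364599] [ 0.14472078  0.30636688 -0.2567677 ]
235 [(183, [11.0, -35.0, 93.0]), (189, [12.0, -29.0, 93.0]), (195, [13.0, -14.0, 87.0]), (201, [13.0, -13.0, 91.0]), (207, [13.0, -13.0, 95.0]), (213, [13.0, -13.0, 99.0]), (219, [12.0, -15.0, 104.0]), (225, [12.0, -14.0, 108.0]), (231, [12.0, -14.0, 111.0]), (237, [12.0, -12.0, 114.0]), (243, [12.0, -14.0, 119.0]), (249, [12.0, -11.0, 121.0]), (255, [13.0, -3.0, 121.0]), (261, [23.0, 132.0, 75.0]), (267, [42.0, 364.0, -0.0])]
260 [(183, [-2.0, -36.0, 94.0]), (189, [-2.0, -29.0, 92.0]), (195, [-2.0, -13.0, 87.0]), (201, [-2.0, -13.0, 91.0]), (207, [-2.0, -13.0, 95.0]), (213, [-2.0, -12.0, 99.0]), (219, [-2.0, -14.0, 104.0]), (225, [-2.0, -15.0, 108.0]), (231, [-2.0, -15.0, 112.0]), (237, [-2.0, -14.0, 115.0]), (243, [-2.0, -14.0, 119.0]), (249, [-2.0, -12.0, 121.0]), (255, [-2.0, -3.0, 122.0]), (261, [-3.0, 96.0, 88.0]), (267, [-3.0, 96.0, 94.0])]
285 [(183, [-15.0, -36.0, 93.0]), (189, [-16.0, -28.0, 92.0]), (195, [-17.0, -13.0, 87.0]), (201, [-17.0, -14.0, 91.0]), (207, [-17.0, -14.0, 95.0]), (213, [-17.0, -13.0, 99.0]), (219, [-17.0, -13.0, 103.0]), (225, [-16.0, -13.0, 107.0]), (231, [-16.0, -13.0, 111.0]), (237, [-16.0, -14.0, 115.0]), (243, [-16.0, -13.0, 119.0]), (249, [-16.0, -12.0, 122.0]), (255, [-17.0, -4.0, 122.0]), (261, [-30.0, 132.0, 75.0]), (267, [-52.0, 363.0, -0.0])]
[(212, [42.0, 74.0, 46.0]), (220, [22.0, -14.0, 98.0]), (228, [17.0, -12.0, 97.0]), (236, [12.0, -14.0, 97.0]), (244, [7.0, -13.0, 97.0]), (252, [3.0, -13.0, 97.0]), (260, [-2.0, -14.0, 98.0]), (268, [-7.0, -14.0, 98.0]), (276, [-12.0, -14.0, 98.0]), (284, [-16.0, -14.0, 97.0]), (292, [-21.0, -13.0, 97.0]), (300, [-30.0, 11.0, 83.0]), (308, [-48.0, 76.0, 45.0])]
```

View pics/w7.png

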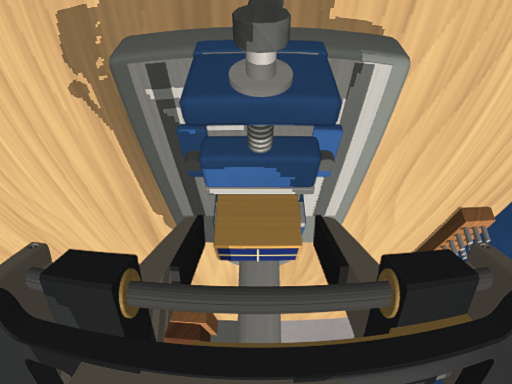

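The blank stands free on the bed with its top at z≈121.5, centre y≈-2.5 and x≈-1. Retreating along the tool axis.

Request:
carry_out(motion=[[[0, 0, 0], [0, 0, -0.015], 0.75], [[0, 0, 0], [0, 0, -0.03], 0.75], [[0, 0, 0], [0, 0, -0.035], 0.75], [[0, 0, 0], [0, 0, -0.03], 0.75]])

```text
time: 10.88
eef_pos: [0.5798, -0.0302, 0.1906]
tool_rot: [2.442, 0.03, 0.009]
force: [0.3, 0.4, -0.2]
grip_width: 0.752
```

```bash
cat >> h.py <<'E'
DN=tilt(V,0,-1)
def hpose(phi,y,dz=0,rad=.036,ax=.0,az=.083):
    # crank angle phi (deg) -> TCP for vertical tool, pinch point on handle
    t=np.radians(phi); return v2w([ax+rad*np.sin(t),y,az+rad*np.cos(t)-.019+dz]),DN
E
python3 - <<'E'
from h import *
print(w2v(pose()[0]))
p,Rt=hpose(185,-.150,.08); print(p);plan(p,Rt,5)
c=cam('top'); P=cloud(c); q=(P-VO)@V*1000
c2=cam('scene'); q2=(cloud(c2)-VO)@V*1000
m=(c2['color'].max(-1)<50)&(q2[...,1]>-180)&(q2[...,1]<-122)&(abs(q2[...,0])<50)&(q2[...,2]>20)&(q2[...,2]<80)
s=q2[m]; print(m.sum(),s.min(0),s.max(0),np.median(s,0)); print(s[::4].round(0).tolist())
cv2.imwrite('pics/s8.png',cv2.resize(c2['color'][110:270,100:300],None,fx=3,fy=3)[:,:,::-1])
E
```

```text
[-0.00048925 -0.07160095  0.19061275]
[0.58070165 0.04823252 0.10813699]
to go: dist 0.1138 turn 40.1 q [ 0.33  0.45  1.76 -0.7   1.27  0.64] t 10.88 F [ 0.3  0.4 -0.2] w 0.752
[8.0, 0.0, 0.0] [0.0006, -0.0226, 0.0025]
[8.0, 0.0, 0.0] [0.0006, -0.022, 0.0057]
[8.0, 0.0, 0.0] [0.0006, -0.021, 0.0087]
[8.0, 0.0, 0.0] [0.0005, -0.0196, 0.0115]
[8.0, 0.0, 0.0] [0.0005, -0.0178, 0.0141]
139 [ -15.38214662 -173.16440848   40.99917179] [   4.60160712 -122.23508625   77.99125218] [ -10.20525662 -149.23414268   52.61293667]
[[5.0, -123.0, 78.0], [-2.0, -123.0, 74.0], [-6.0, -125.0, 55.0], [-9.0, -130.0, 57.0], [-10.0, -128.0, 54.0], [-5.0, -136.0, 54.0], [-12.0, -130.0, 53.0], [-11.0, -140.0, 57.0], [-4.0, -145.0, 55.0], [-11.0, -132.0, 51.0], [-8.0, -140.0, 53.0], [-7.0, -150.0, 57.0], [-13.0, -133.0, 49.0], [-12.0, -143.0, 54.0], [-9.0, -151.0, 55.0], [-11.0, -128.0, 43.0], [-15.0, -143.0, 53.0], [-10.0, -150.0, 53.0], [-8.0, -159.0, 55.0], [-12.0, -135.0, 44.0], [-12.0, -146.0, 49.0], [-11.0, -156.0, 53.0], [-7.0, -163.0, 54.0], [-12.0, -143.0, 46.0], [-12.0, -153.0, 50.0], [-11.0, -164.0, 54.0], [-6.0, -170.0, 54.0], [-11.0, -155.0, 47.0], [-11.0, -166.0, 53.0], [-5.0, -172.0, 51.0], [-14.0, -163.0, 50.0], [-11.0, -171.0, 52.0], [-11.0, -163.0, 46.0], [-10.0, -173.0, 50.0], [-11.0, -171.0, 47.0]]
```

View pics/s8.png

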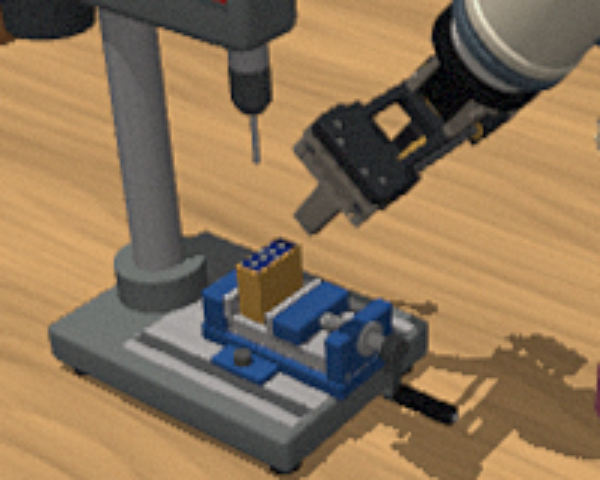

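The blank is standing at (268,280), upright with the blue face up. The handle at (425,405) hangs almost straight down, at a crank angle of about 186°. I'll swing the tool upright over the handle.

Request:
carry_out(motion=[[[8, 0, 0], [0.0006, -0.024, -0.004], 0.75], [[8, 0, 0], [0.0006, -0.024, 0.002], 0.6], [[8, 0, 0], [0.0006, -0.023, 0.006], 0.5], [[8, 0, 0], [0.0005, -0.02, 0.01], 0.5], [[7, 0, 0], [0.0005, -0.012, 0.01], 0.5]])

```text
time: 11.6
eef_pos: [0.5815, 0.0609, 0.1215]
tool_rot: [-3.14, -0.046, -0.007]
force: [-0.6, -0.3, -0.8]
grip_width: 0.5
```

```bash
python3 - <<'E'
from h import *
print(w2v(pose()[0]))
p,Rt=hpose(186.5,-.150,.05); print(p);plan(p,Rt,2)
E
```

```text
[-0.0042444  -0.16268937  0.12148715]
[0.58163912 0.04825399 0.07823141]
to go: dist 0.0451 turn 0.5 q [0.1  0.39 1.81 0.   0.94 0.07] t 11.6 F [-0.6 -0.3 -0.8] w 0.5
[-0.0, -0.1, 0.2] [-0.0002, 0.0064, 0.0216]
[-0.0, -0.1, 0.2] [-0.0002, 0.0064, 0.0216]
```

Request:
carry_out(motion=[[[0, 0, 0.2], [0, 0.006, 0.02], 0.5], [[0, 0, 0.2], [0, 0.005, 0.014], 0.5], [[0, 0, 0], [0, 0, 0], 0.5]])

```text
time: 11.98
eef_pos: [0.5805, 0.0473, 0.0848]
tool_rot: [-3.139, -0.029, -0.003]
force: [0.5, -1.0, 0.7]
grip_width: 0.497
```

```bash
python3 - <<'E'
from h import *
print(w2v(pose()[0]))
p,Rt=hpose(186.5,-.150,0); plan(p,Rt,3)
c=cam('wrist');save(c,'w9');q=(fcloud(c)-VO)@V*1000
m=(c['color'].max(-1)<70)&(q[...,1]>-180)&(q[...,1]<-124)&(abs(q[...,0])<25)&(q[...,2]>20)&(q[...,2]<80)
s=q[m]; print(m.sum(),s.min(0),s.max(0),np.median(s,0));
for y in range(-172,-124,8):
    t=s[abs(s[:,1]-y)<3]
    if len(t)>3: print(y,len(t),np.percentile(t[:,0],[2,50,98]).round(1),np.percentile(t[:,2],[2,50,98]).round(1))
E
```

```text
[-0.00292938 -0.14904784  0.08482686]
to go: dist 0.0566 turn 0.3 q [0.08 0.44 1.83 0.   0.87 0.06] t 11.97 F [ 0.5 -1.   0.7] w 0.497
[-0.0, -0.0, -0.1] [0.0003, -0.0003, 0.0189]
[-0.0, -0.0, -0.1] [0.0004, -0.0003, 0.0189]
[-0.0, -0.0, -0.1] [0.0004, -0.0003, 0.0189]
1362 [ -12.14530533 -175.64120203   47.22044798] [   7.05595081 -124.00439332   79.99002423] [  -4.64029715 -150.52266424   53.84062029]
-172 165 [-11.2  -4.7   2.2] [48.3 52.7 55.4]
-164 169 [-12.   -4.7   2.4] [48.8 53.8 55.5]
-156 165 [-12.   -4.7   2.5] [49.1 53.8 55.9]
-148 156 [-12.1  -4.7   2.6] [49.1 53.9 55.9]
-140 155 [-11.4  -4.6   2.7] [50.3 53.9 55.7]
-132 142 [-11.5  -4.7   2. ] [50.4 54.1 55.9]
```

View pics/w9.png

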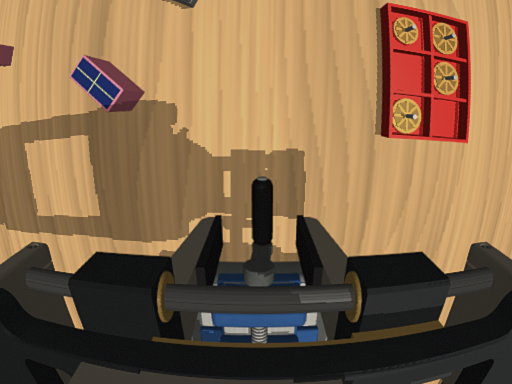

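The handle is at (262,210) in the wrist view, centred between the fingers. It measures x=-4.7, y from -173 to -122 and axis z≈47. Descending onto it.

Request:
carry_out(motion=[[[0, 0, 0], [0.001, -0.0003, 0.018], 0.5], [[0, 0, 0], [0.0005, -0.0003, 0.018], 0.5], [[0, 0, 0], [0, 0, 0.013], 0.5], [[0, 0, 0], [0, 0, 0], 0.5]])

```text
time: 12.52
eef_pos: [0.583, 0.0495, 0.0334]
tool_rot: [-3.139, -0.032, -0.006]
force: [0.2, -0.0, -0.0]
grip_width: 0.502
```

```bash
sed -i 's/ax=.0,az/ax=-.001,az/' h.py; python3 - <<'E'
from h import *
print(w2v(pose()[0]))
p,Rt=hpose(186,-.150,0); plan(p,Rt,1)
E
```

```text
[-0.0054661  -0.15125232  0.03336636]
to go: dist 0.0054 turn 0.3 q [0.08 0.52 1.85 0.   0.77 0.06] t 12.53 F [ 0.2 -0.  -0. ] w 0.502
[-0.1, -0.2, -0.1] [-0.0007, 0.0013, 0.0052]
```

Request:
carry_out(motion=[[[0, 0, 0], [-0.0005, 0.001, 0.005], 0.3], [[0, 0, 0], [0, 0, 0], 0.1], [[0, 0, 0], [0, 0, 0], 0.1], [[0, 0, 0], [0, 0, 0], 0.1]], grip_force=35)

```text
time: 13.02
eef_pos: [0.583, 0.0486, 0.0287]
tool_rot: [-3.139, -0.032, -0.007]
force: [-0.4, 0.6, -2.5]
grip_width: 0.166
```

```bash
cat >> h.py <<'E'
def crank(phi0,n,step,y0,rad=.036,ax=-.001,az=.083):
    """print rows following the circle from the measured pose; step deg per row; first row corrects to circle"""
    p,Rm,o=pose(); v=w2v(p); a=np.degrees(np.arctan2(v[0]-ax,v[2]+.019-az)); r=np.hypot(v[0]-ax,v[2]+.019-az)
    print('v',np.round(v*1000,1),'phi %.1f r %.1f'%(a%360,r*1000),'F vise',np.round(V.T@o['force'],1),'w',round(o['grip_width'],3),'t',round(o['time'],2),'yaw err',np.round(np.degrees(R.from_matrix(Rm.T@DN).as_rotvec()),1))
    prev=v; 
    for i in range(n):
        t=np.radians(a+step*(i+1)); tgt=np.array([ax+rad*np.sin(t), v[1]+.005*step*(i+1)/360, az+rad*np.cos(t)-.019])
        print(np.round(Rm.T@V@(tgt-prev),4).tolist()); prev=tgt
E
python3 - <<'E'
from h import *
crank(0,5,20,0)
E
```

```text
v [  -5.4 -150.3   28.7] phi 187.1 r 35.6 F vise [ 0.4 -0.6 -2.5] w 0.166 t 13.03 yaw err [-0.1 -0.3 -0.1]
[0.012, 0.0002, -0.0032]
[0.01, 0.0002, -0.0075]
[0.0068, 0.0002, -0.0105]
[0.0028, 0.0002, -0.0122]
[-0.0015, 0.0003, -0.0124]
```

Request:
carry_out(motion=[[[0, 0, 0], [0.006, 0, -0.001], 0.1], [[0, 0, 0], [0.01, 0.0002, -0.0045], 0.1], [[0, 0, 0], [0.0085, 0.0002, -0.008], 0.1]])

```text
time: 13.4
eef_pos: [0.6072, 0.0486, 0.0412]
tool_rot: [-3.139, -0.032, -0.002]
force: [1.3, -1.2, -7.8]
grip_width: 0.164
```

```bash
python3 - <<'E'
from h import *
crank(0,5,20,0)
E
```

```text
v [ -29.6 -149.8   41.2] phi 231.5 r 36.6 F vise [-1.3  1.2 -7.8] w 0.164 t 13.4 yaw err [-0.1 -0.1 -0.1]
[0.0055, 0.0002, -0.0113]
[0.0019, 0.0002, -0.0124]
[-0.0025, 0.0003, -0.0123]
[-0.0065, 0.0003, -0.0107]
[-0.0098, 0.0003, -0.0078]
```

The crank follows. Continuing around.

Request:
carry_out(motion=[[[0, 0, 0], [0.005, 0.0002, -0.0113], 0.1], [[0, 0, 0], [0.0012, 0.0002, -0.0124], 0.1], [[0, 0, 0], [-0.003, 0.0003, -0.0122], 0.1], [[0, 0, 0], [-0.007, 0.0003, -0.0105], 0.1], [[0, 0, 0], [-0.01, 0.0003, -0.0075], 0.1]])

```text
time: 14.02
eef_pos: [0.5929, 0.0464, 0.0991]
tool_rot: [-3.14, -0.032, -0.001]
force: [-2.3, -1.2, -18.4]
grip_width: 0.164
```

```bash
python3 - <<'E'
from h import *
crank(0,5,20,0)
E
```

```text
v [ -15.3 -147.9   99.1] phi 337.8 r 37.9 F vise [  2.3   1.2 -18.4] w 0.164 t 14.03 yaw err [-0.1 -0.  -0.1]
[-0.0129, 0.0003, -0.0009]
[-0.0124, 0.0003, 0.0017]
[-0.0111, 0.0003, 0.0058]
[-0.0084, 0.0003, 0.0093]
[-0.0047, 0.0003, 0.0116]
```

Request:
carry_out(motion=[[[0, 0, 0], [-0.0125, 0.0003, 0.0015], 0.1], [[0, 0, 0], [-0.012, 0.0003, 0.003], 0.1], [[0, 0, 0], [-0.01, 0.0003, 0.007], 0.1], [[0, 0, 0], [-0.0075, 0.0003, 0.0098], 0.1], [[0, 0, 0], [-0.0035, 0.0003, 0.0118], 0.1]])

```text
time: 14.65
eef_pos: [0.5479, 0.0448, 0.0773]
tool_rot: [-3.138, -0.032, -0.021]
force: [-14.9, -2.1, 9.6]
grip_width: 0.162
```

```bash
python3 - <<'E'
from h import *
crank(0,5,20,0)
E
```

```text
v [  29.7 -147.4   77.3] phi 66.6 r 33.5 F vise [14.9  1.7  9.6] w 0.162 t 14.65 yaw err [-0.2 -0.8 -0.1]
[-0.0053, 0.0003, 0.0111]
[0.0013, 0.0003, 0.0124]
[0.0055, 0.0003, 0.0112]
[0.009, 0.0003, 0.0087]
[0.0114, 0.0003, 0.0051]
```

Request:
carry_out(motion=[[[0, 0.3, 0], [-0.0045, 0.0003, 0.0105], 0.1], [[0, 0.2, 0], [0.0005, 0.0003, 0.012], 0.1], [[0, 0.2, 0], [0.005, 0.0003, 0.0112], 0.1], [[0, 0, 0], [0.0085, 0.0003, 0.009], 0.1], [[0, 0, 0], [0.011, 0.0003, 0.0055], 0.1]])

```text
time: 15.28
eef_pos: [0.5701, 0.0436, 0.0295]
tool_rot: [-3.138, -0.033, -0.046]
force: [-2.2, -1.1, 5.5]
grip_width: 0.158
```

```bash
python3 - <<'E'
from h import *
crank(0,5,20,0)
E
```

```text
v [   7.5 -145.6   29.5] phi 166.1 r 35.6 F vise [2.2 1.1 5.5] w 0.158 t 15.28 yaw err [-0.1 -1.7 -0.1]
[0.0123, 0.0003, 0.0016]
[0.0121, 0.0003, -0.0031]
[0.0103, 0.0002, -0.0071]
[0.0073, 0.0002, -0.0102]
[0.0034, 0.0002, -0.012]
```

Request:
carry_out(motion=[[[0, -0.5, 0], [0.0122, 0.0003, 0.001], 0.1], [[0, -0.5, 0], [0.0118, 0.0003, -0.0038], 0.1], [[0, -0.5, 0], [0.0098, 0.0003, -0.0075], 0.1], [[0, -0.3, 0], [0.0068, 0.0003, -0.0104], 0.1], [[0, 0, 0], [0.003, 0.0002, -0.012], 0.1]])

```text
time: 15.9
eef_pos: [0.6163, 0.0431, 0.0614]
tool_rot: [-3.139, -0.033, 0.015]
force: [-5.8, 0.1, -3.4]
grip_width: 0.165
```

```bash
python3 - <<'E'
from h import *
crank(0,5,20,0)
c=cam('scene');cv2.imwrite('pics/s10.png',cv2.resize(c['color'][130:290,100:300],None,fx=3,fy=3)[:,:,::-1])
E
```

```text
v [ -38.6 -144.1   61.4] phi 266.1 r 37.7 F vise [ 5.8 -0.2 -3.4] w 0.165 t 15.9 yaw err [-0.1  0.6 -0.1]
[-0.0031, 0.0003, -0.0125]
[-0.0056, 0.0003, -0.0112]
[-0.0091, 0.0003, -0.0086]
[-0.0115, 0.0003, -0.005]
[-0.0125, 0.0003, -0.0007]
```

View pics/s10.png

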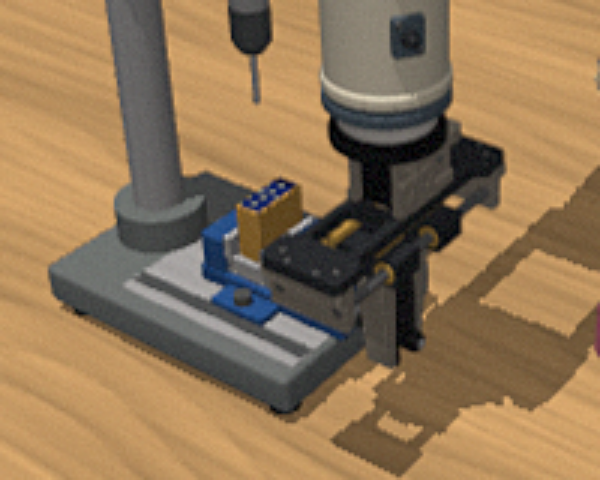

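Request:
carry_out(motion=[[[0, 0.2, 0], [-0.0025, 0.0003, -0.0123], 0.1], [[0, 0, 0], [-0.0056, 0.0003, -0.0108], 0.1], [[0, 0, 0], [-0.0092, 0.0003, -0.008], 0.1], [[0, 0, 0], [-0.0115, 0.0003, -0.0042], 0.1], [[0, 0, 0], [-0.0125, 0.0003, 0.0008], 0.1]])

```text
time: 16.58
eef_pos: [0.5734, 0.0406, 0.1003]
tool_rot: [-3.139, -0.033, 0.005]
force: [7.7, -0.2, -18.4]
grip_width: 0.163
```

```bash
python3 - <<'E'
from h import *
crank(0,5,20,0)
E
```

```text
v [   4.3 -142.5  100.3] phi 8.3 r 36.7 F vise [ -7.7   0.4 -18.4] w 0.163 t 16.57 yaw err [-0.2  0.2 -0.1]
[-0.0118, 0.0003, 0.0047]
[-0.0098, 0.0003, 0.0078]
[-0.0065, 0.0003, 0.0107]
[-0.0025, 0.0003, 0.0123]
[0.0018, 0.0003, 0.0124]
```

Request:
carry_out(motion=[[[0, 0, 0], [-0.0115, 0.0003, 0.0052], 0.1], [[0, 0, 0], [-0.0095, 0.0003, 0.0085], 0.1], [[0, 0, 0], [-0.006, 0.0003, 0.011], 0.1], [[0, 0, 0], [-0.002, 0.0003, 0.0124], 0.1], [[0, 0, 0], [0.0025, 0.0003, 0.0122], 0.1]])

```text
time: 17.2
eef_pos: [0.5455, 0.039, 0.0557]
tool_rot: [-3.138, -0.033, -0.005]
force: [-3.6, 1.5, 1.7]
grip_width: 0.165
```

```bash
python3 - <<'E'
from h import *
crank(0,5,18,0)
E
```

```text
v [  32.2 -141.5   55.7] phi 104.0 r 34.2 F vise [ 3.5 -1.6  1.7] w 0.165 t 17.2 yaw err [-0.2 -0.2 -0.1]
[0.0027, 0.0003, 0.0108]
[0.0074, 0.0003, 0.0085]
[0.0096, 0.0003, 0.0058]
[0.011, 0.0002, 0.0026]
[0.0112, 0.0002, -0.0009]
```

Request:
carry_out(motion=[[[0, 0, 0], [0.003, 0.0003, 0.0106], 0.1], [[0, 0, 0], [0.0072, 0.0003, 0.0085], 0.1], [[0, 0, 0], [0.0096, 0.0003, 0.0055], 0.1], [[0, 0, 0], [0.011, 0.0002, 0.002], 0.1], [[0, 0, 0], [0.0112, 0.0002, -0.0015], 0.1]])

```text
time: 17.82
eef_pos: [0.588, 0.0386, 0.029]
tool_rot: [-3.138, -0.033, -0.0]
force: [-3.6, 1.2, -2.5]
grip_width: 0.166
```

```bash
python3 - <<'E'
from h import *
crank(0,5,18,0)
E
```

```text
v [ -10.2 -140.2   29. ] phi 194.8 r 36.2 F vise [ 3.6 -1.3 -2.5] w 0.166 t 17.82 yaw err [-0.2 -0.  -0.1]
[0.0103, 0.0002, -0.0047]
[0.0084, 0.0002, -0.0075]
[0.0057, 0.0002, -0.0097]
[0.0024, 0.0002, -0.011]
[-0.0011, 0.0002, -0.0112]
```

Request:
carry_out(motion=[[[0, 0, 0], [0.0105, 0.0002, -0.0045], 0.1], [[0, 0, 0], [0.0085, 0.0002, -0.0075], 0.1], [[0, 0, 0], [0.0055, 0.0002, -0.0098], 0.1], [[0, 0, 0], [0.0018, 0.0002, -0.011], 0.1]])

```text
time: 18.32
eef_pos: [0.6166, 0.0381, 0.0636]
tool_rot: [-3.139, -0.033, 0.001]
force: [-4.5, 0.5, -4.0]
grip_width: 0.164
```

```bash
python3 - <<'E'
from h import *
crank(0,5,15,0)
E
```

```text
v [ -38.8 -139.    63.6] phi 269.4 r 37.8 F vise [ 4.5 -0.6 -4. ] w 0.164 t 18.32 yaw err [-0.2  0.  -0.1]
[-0.0029, 0.0002, -0.0093]
[-0.0035, 0.0002, -0.0087]
[-0.0056, 0.0002, -0.0075]
[-0.0074, 0.0002, -0.0058]
[-0.0086, 0.0002, -0.0037]
```

Request:
carry_out(motion=[[[0, 0, 0], [-0.0025, 0.0002, -0.0092], 0.1], [[0, 0, 0], [-0.004, 0.0002, -0.0085], 0.1], [[0, 0, 0], [-0.006, 0.0002, -0.0068], 0.1], [[0, 0, 0], [-0.0078, 0.0002, -0.0045], 0.1]])

```text
time: 18.82
eef_pos: [0.5973, 0.0368, 0.0962]
tool_rot: [-3.138, -0.034, -0.008]
force: [1.7, 1.0, -5.9]
grip_width: 0.161
```

```bash
python3 - <<'E'
from h import *
crank(0,5,15,0)
E
```

```text
v [ -19.5 -138.2   96.2] phi 330.1 r 37.1 F vise [-1.8 -1.  -5.9] w 0.161 t 18.82 yaw err [-0.2 -0.3 -0.1]
[-0.0092, 0.0002, -0.0026]
[-0.0093, 0.0002, -0.0013]
[-0.0093, 0.0002, 0.0012]
[-0.0087, 0.0002, 0.0036]
[-0.0075, 0.0002, 0.0057]
```

Request:
carry_out(motion=[[[0, 0, 0], [-0.009, 0.0002, -0.002], 0.1], [[0, 0, 0], [-0.0093, 0.0002, -0.0003], 0.1], [[0, 0, 0], [-0.009, 0.0002, 0.0025], 0.1]])

```text
time: 19.2
eef_pos: [0.5725, 0.0359, 0.0988]
tool_rot: [-3.138, -0.034, -0.023]
force: [1.8, 1.8, 7.7]
grip_width: 0.168
```

```bash
python3 - <<'E'
from h import *
crank(0,5,12,0)
E
```

```text
v [   5.3 -137.8   98.8] phi 10.3 r 35.4 F vise [-1.8 -1.8  7.7] w 0.168 t 19.2 yaw err [-0.2 -0.9 -0.1]
[-0.0074, 0.0002, 0.0014]
[-0.0067, 0.0002, 0.0035]
[-0.0058, 0.0002, 0.0048]
[-0.0047, 0.0002, 0.0059]
[-0.0034, 0.0002, 0.0067]
```

Request:
carry_out(motion=[[[0, -0.3, 0], [-0.0076, 0.0002, 0.0012], 0.1], [[0, -0.3, 0], [-0.007, 0.0002, 0.0032], 0.1], [[0, -0.2, 0], [-0.006, 0.0002, 0.0048], 0.1]])

```text
time: 19.58
eef_pos: [0.5545, 0.0348, 0.0894]
tool_rot: [-3.138, -0.034, -0.015]
force: [6.6, 1.8, -3.1]
grip_width: 0.161
```

```bash
python3 - <<'E'
from h import *
crank(0,5,12,0)
E
```

```text
v [  23.4 -137.1   89.4] phi 43.8 r 35.2 F vise [-6.6 -1.6 -3.1] w 0.161 t 19.57 yaw err [-0.2 -0.5 -0.1]
[-0.0055, 0.0002, 0.0051]
[-0.0036, 0.0002, 0.0066]
[-0.0022, 0.0002, 0.0072]
[-0.0006, 0.0002, 0.0075]
[0.001, 0.0002, 0.0075]
```

Request:
carry_out(motion=[[[0, -0.2, 0], [-0.0052, 0.0002, 0.005], 0.1], [[0, -0.2, 0], [-0.0036, 0.0002, 0.0066], 0.1], [[0, 0, 0], [-0.0018, 0.0002, 0.0072], 0.1]])

```text
time: 19.95
eef_pos: [0.5451, 0.0342, 0.0706]
tool_rot: [-3.138, -0.034, -0.01]
force: [2.1, 2.0, 3.6]
grip_width: 0.165
```

```bash
cat >> h.py <<'E'
def ft(ax=-.001,az=.083):
    p,Rm,o=pose(); v=w2v(p); a=np.arctan2(v[0]-ax,v[2]+.019-az); F=V.T@o['force']
    print('tangential resist %.1f radial(out) %.1f'%(-(F[0]*np.cos(a)-F[2]*np.sin(a)),F[0]*np.sin(a)+F[2]*np.cos(a)))
E
python3 - <<'E'
from h import *
crank(0,5,12,0); ft()
E
```

```text
v [  32.7 -136.8   70.6] phi 78.9 r 34.4 F vise [-2.1 -2.   3.6] w 0.165 t 19.95 yaw err [-0.2 -0.4 -0.1]
[-0.0023, 0.0002, 0.0072]
[0.0009, 0.0002, 0.0075]
[0.0024, 0.0002, 0.0071]
[0.0038, 0.0002, 0.0065]
[0.0051, 0.0002, 0.0055]
tangential resist 3.9 radial(out) -1.4
```

Request:
carry_out(motion=[[[0, 0, 0], [-0.001, 0.0002, 0.0072], 0.1], [[0, 0, 0], [0.001, 0.0002, 0.0075], 0.1], [[0, 0, 0], [0.0026, 0.0002, 0.007], 0.1]])

```text
time: 20.32
eef_pos: [0.5478, 0.0339, 0.0485]
tool_rot: [-3.137, -0.034, -0.011]
force: [-0.2, 2.9, 10.8]
grip_width: 0.155
```

```bash
python3 - <<'E'
from h import *
crank(0,5,12,0); ft()
c=cam('top');q=(cloud(c)-VO)@V*1000
cv2.imwrite('pics/t11.png',cv2.resize(c['color'][110:230,250:400],None,fx=4,fy=4)[:,:,::-1])
E
```

```text
v [  30.  -136.4   48.5] phi 116.6 r 34.7 F vise [ 0.1 -2.9 10.8] w 0.155 t 20.32 yaw err [-0.2 -0.4 -0.1]
[0.0029, 0.0002, 0.0069]
[0.0052, 0.0002, 0.0054]
[0.0063, 0.0002, 0.0042]
[0.007, 0.0002, 0.0028]
[0.0074, 0.0002, 0.0013]
tangential resist 9.7 radial(out) -4.7
```

View pics/t11.png

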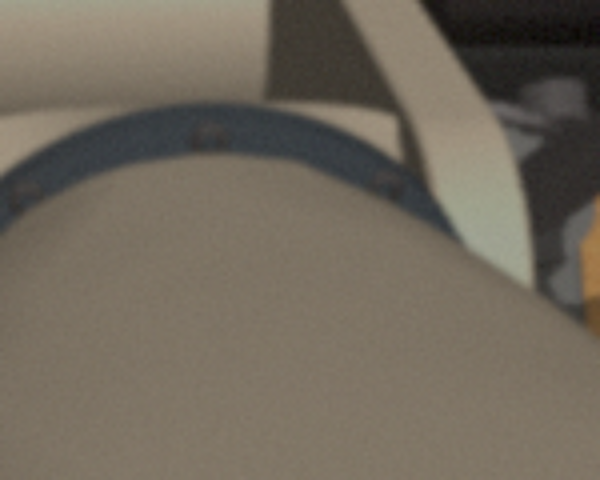

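The arm hides the vise in the top view. Resistance has risen to about 10 N, so the jaw is biting. I'll continue carefully.

Request:
carry_out(motion=[[[0, 0, 0], [0.0035, 0.0001, 0.0066], 0.1], [[0, 0, 0], [0.005, 0.0001, 0.0055], 0.1]], grip_force=50)

```text
time: 20.62
eef_pos: [0.5566, 0.0337, 0.0363]
tool_rot: [-3.138, -0.035, -0.011]
force: [-3.1, 0.5, 16.7]
grip_width: 0.16
```

```bash
python3 - <<'E'
from h import *
crank(0,4,12,0); ft()
c=cam('scene');cv2.imwrite('pics/s12.png',cv2.resize(c['color'][130:290,100:300],None,fx=3,fy=3)[:,:,::-1])
E
```

```text
v [  21.2 -136.1   36.3] phi 141.2 r 35.5 F vise [ 3.1 -0.6 16.7] w 0.16 t 20.62 yaw err [-0.2 -0.4 -0. ]
[0.006, 0.0002, 0.0045]
[0.007, 0.0002, 0.0027]
[0.0074, 0.0002, 0.0012]
[0.0075, 0.0002, -0.0004]
tangential resist 12.9 radial(out) -11.1
```

View pics/s12.png

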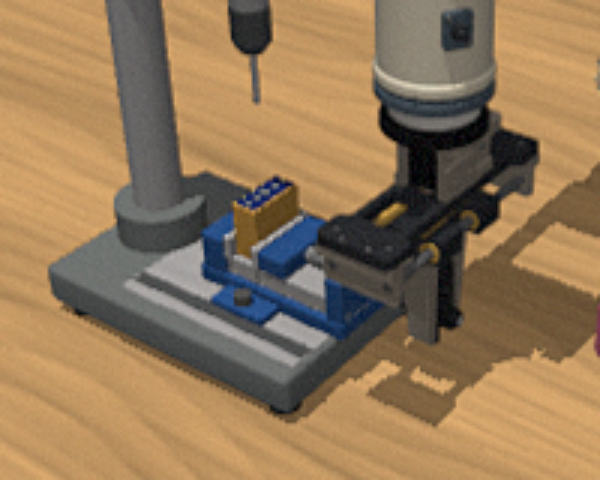

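The jaw plate now bears on the blank at (265,235). A bit more winding for tightness.

Request:
carry_out(motion=[[[0, 0, 0], [0.006, 0.0001, 0.003], 0.1], [[0, 0, 0], [0.007, 0.0001, 0.0018], 0.1]])

```text
time: 20.92
eef_pos: [0.5652, 0.0337, 0.0307]
tool_rot: [-3.138, -0.034, 0.005]
force: [-9.8, 3.0, 15.1]
grip_width: 0.16
```

```bash
python3 - <<'E'
from h import *
crank(0,4,12,0); ft()
E
```

```text
v [  12.7 -135.8   30.7] phi 157.6 r 36.0 F vise [ 9.7 -3.2 15.1] w 0.16 t 20.93 yaw err [-0.2  0.2 -0.1]
[0.0072, 0.0002, 0.0021]
[0.0075, 0.0002, 0.0005]
[0.0075, 0.0002, -0.001]
[0.0071, 0.0001, -0.0026]
tangential resist 14.7 radial(out) -10.3
```

Request:
carry_out(motion=[[[0, 0, 0], [0.0072, 0.0001, 0.0008], 0.1], [[0, 0, 0], [0.0076, 0.0001, -0.0003], 0.1], [[0, 0, 0], [0.0076, 0.0001, -0.0015], 0.1]])

```text
time: 21.3
eef_pos: [0.5724, 0.0337, 0.0282]
tool_rot: [-3.138, -0.032, 0.053]
force: [-15.3, 2.7, 9.6]
grip_width: 0.161
```

```bash
python3 - <<'E'
from h import *
crank(0,4,12,0); ft()
E
```

```text
v [   5.5 -135.7   28.2] phi 169.8 r 36.3 F vise [15.2 -3.1  9.6] w 0.161 t 21.3 yaw err [-0.2  1.9 -0.2]
[0.0076, 0.0001, -0.0]
[0.0074, 0.0001, -0.0013]
[0.007, 0.0001, -0.0028]
[0.0063, 0.0001, -0.0042]
tangential resist 16.7 radial(out) -6.7
```

Request:
carry_out(motion=[[[0, 1, 0], [0.013, 0.0001, -0.001], 0.1], [[0, 1, 0], [0.013, 0.0001, -0.002], 0.1]])

```text
time: 21.55
eef_pos: [0.5836, 0.0336, 0.0269]
tool_rot: [-3.138, -0.03, 0.044]
force: [-21.1, 1.4, 20.1]
grip_width: 0.155
```

```bash
python3 - <<'E'
from h import *
crank(0,4,12,0); ft()
E
```

```text
v [  -5.7 -135.3   26.9] phi 187.2 r 37.4 F vise [21.1 -1.9 20.1] w 0.155 t 21.55 yaw err [-0.2  1.6 -0.2]
[0.0071, 0.0001, -0.0033]
[0.0067, 0.0001, -0.0034]
[0.0059, 0.0001, -0.0047]
[0.0048, 0.0001, -0.0058]
tangential resist 18.4 radial(out) -22.6
```

Request:
carry_out(motion=[[[0, 1, 0], [0.013, 0.0001, -0.005], 0.1], [[0, 1, 0], [0.012, 0.0001, -0.006], 0.1]])

```text
time: 21.8
eef_pos: [0.588, 0.034, 0.0293]
tool_rot: [-3.137, -0.028, 0.053]
force: [-17.8, 4.8, -18.9]
grip_width: 0.159
```

```bash
python3 - <<'E'
from h import *
crank(0,4,12,0); ft()
E
```

```text
v [ -10.1 -135.7   29.3] phi 194.7 r 35.9 F vise [ 17.7  -5.2 -18.9] w 0.159 t 21.8 yaw err [-0.2  1.9 -0.3]
[0.007, 0.0001, -0.0028]
[0.0062, 0.0001, -0.0043]
[0.0052, 0.0001, -0.0055]
[0.0039, 0.0001, -0.0064]
tangential resist 21.9 radial(out) 13.9
```

The load is about 22 N tangential against 3.9 N when free, so it is tight. Releasing the handle.

Request:
carry_out(motion=[[[0, 0, 0], [0, 0, 0], 0.1], [[0, 0, 0], [0, 0, 0], 0.3], [[0, 0, 0], [0, 0, 0], 0.5], [[0, 0, 0], [0, 0, 0], 0.5]])

```text
time: 22.3
eef_pos: [0.5647, 0.0338, 0.0208]
tool_rot: [-3.136, -0.026, 0.124]
force: [-5.6, 3.6, 1.2]
grip_width: 0.463
```

```bash
python3 - <<'E'
from h import *
crank(0,1,12,0); ft()
c=cam('wrist');save(c,'w13');q=(fcloud(c)-VO)@V*1000
m=(c['color'].max(-1)<70)&(q[...,1]>-165)&(q[...,1]<-115)&(abs(q[...,0])<25)&(q[...,2]>35)&(q[...,2]<80)
s=q[m]
for y in range(-165,-110,6):
    t=s[abs(s[:,1]-y)<3]
    if len(t)>3: print(y,len(t),np.percentile(t[:,0],[2,50,98]).round(1),np.percentile(t[:,2],[2,50,98]).round(1))
E
```

```text
v [  13.2 -135.9   20.8] phi 161.8 r 45.5 F vise [ 5.5 -3.8  1.2] w 0.463 t 22.3 yaw err [-0.2  4.5 -0.4]
[0.0097, 0.0001, -0.0082]
tangential resist 5.6 radial(out) 0.6
-159 227 [17.6 21.2 24.8] [55.9 63.  66.5]
-153 235 [17.  20.4 24.8] [57.5 65.  66.9]
-147 1361 [-24.5 -15.6  24. ] [36.8 64.  79.2]
-141 354 [-12.1  17.7  24.6] [38.2 64.9 77.7]
-135 325 [-11.9  17.8  24.7] [39.1 64.7 76.9]
-129 251 [-11.4  18.9  24.6] [36.7 64.5 69.6]
-123 42 [16.8 18.5 24.4] [59.6 63.5 66.1]
```

View pics/w13.png

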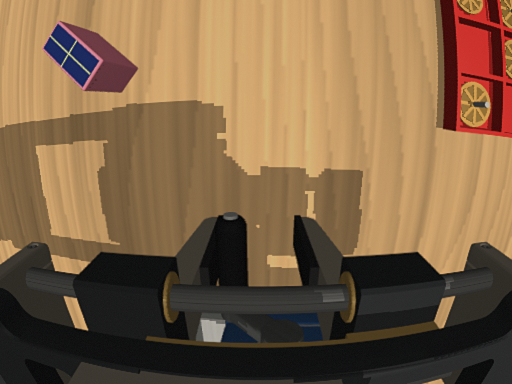

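While I held still, the hand crept back with the handle from 195° to about 140°. I need to see where the handle is now before re-tightening.

```bash
python3 - <<'E'
from h import *
c=cam('wrist');q=(fcloud(c)-VO)@V*1000
for v in (225,235,245): print(v,[(u,q[v,u].round(0).tolist()) for u in range(206,258,3)])
p,Rm,o=pose(); print(w2v(p),V.T@o['force'],o['qvel'].round(3))
c=cam('scene');cv2.imwrite('pics/s14.png',cv2.resize(c['color'][150:270,150:300],None,fx=5,fy=5)[:,:,::-1])
E
```

```text
225 [(206, [43.0, -147.0, 39.0]), (209, [41.0, -146.0, 37.0]), (212, [33.0, -157.0, 61.0]), (215, [31.0, -158.0, 66.0]), (218, [29.0, -158.0, 66.0]), (221, [28.0, -158.0, 66.0]), (224, [26.0, -159.0, 66.0]), (227, [25.0, -159.0, 67.0]), (230, [24.0, -159.0, 66.0]), (233, [22.0, -159.0, 66.0]), (236, [21.0, -158.0, 65.0]), (239, [20.0, -158.0, 63.0]), (242, [19.0, -157.0, 61.0]), (245, [25.0, -132.0, 1.0]), (248, [23.0, -132.0, 0.0]), (251, [21.0, -132.0, 1.0]), (254, [19.0, -132.0, -0.0]), (257, [17.0, -133.0, 1.0])]
235 [(206, [39.0, -147.0, 53.0]), (209, [37.0, -147.0, 53.0]), (212, [33.0, -153.0, 65.0]), (215, [31.0, -154.0, 67.0]), (218, [29.0, -154.0, 67.0]), (221, [28.0, -154.0, 67.0]), (224, [26.0, -155.0, 68.0]), (227, [25.0, -155.0, 69.0]), (230, [23.0, -155.0, 68.0]), (233, [22.0, -154.0, 67.0]), (236, [21.0, -154.0, 66.0]), (239, [20.0, -153.0, 65.0]), (242, [19.0, -153.0, 63.0]), (245, [26.0, -124.0, 0.0]), (248, [24.0, -124.0, 0.0]), (251, [21.0, -125.0, 0.0]), (254, [19.0, -124.0, -0.0]), (257, [17.0, -124.0, -0.0])]
245 [(206, [36.0, -147.0, 64.0]), (209, [35.0, -147.0, 64.0]), (212, [34.0, -146.0, 63.0]), (215, [31.0, -148.0, 67.0]), (218, [29.0, -149.0, 68.0]), (221, [28.0, -149.0, 68.0]), (224, [26.0, -149.0, 68.0]), (227, [25.0, -149.0, 68.0]), (230, [24.0, -149.0, 67.0]), (233, [23.0, -149.0, 67.0]), (236, [21.0, -149.0, 66.0]), (239, [20.0, -148.0, 65.0]), (242, [19.0, -147.0, 63.0]), (245, [26.0, -117.0, 0.0]), (248, [24.0, -117.0, 0.0]), (251, [22.0, -117.0, 0.0]), (254, [19.0, -116.0, -1.0]), (257, [17.0, -117.0, 0.0])]
[ 0.01331152 -0.13598025  0.02070257] [ 5.99105404 -3.68872481  0.44223679] [ 0.    -0.001 -0.005  0.005  0.    -0.002]
```

View pics/s14.png

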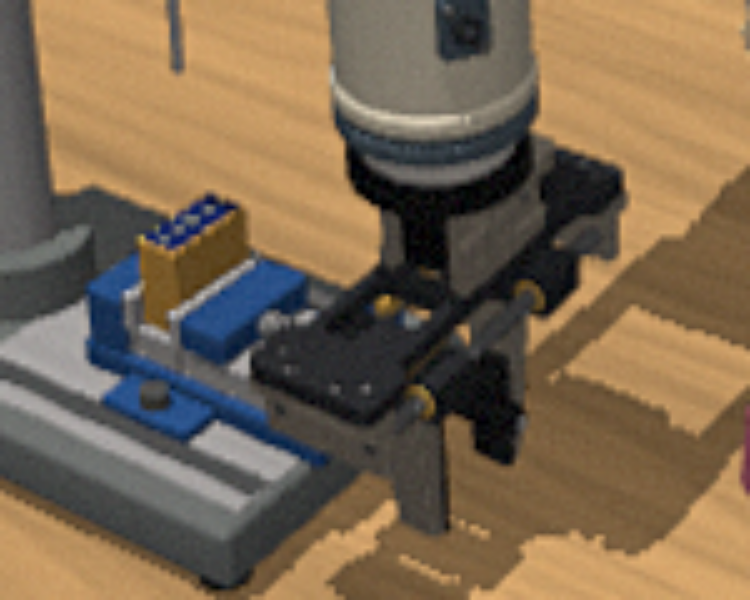

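The handle is now at about 131° and rests against the +x finger with 6 N. So the clamp springs the crank back until friction holds it. I'll ease it back gently and find where it holds by itself.

Request:
carry_out(motion=[[[0, 0.5, 0], [-0.002, 0, 0], 0.5], [[0, 0.5, 0], [-0.002, 0, 0], 0.5], [[0, 0, 0], [0, 0, 0], 0.5]])

```text
time: 22.82
eef_pos: [0.556, 0.0333, 0.0187]
tool_rot: [-3.137, -0.026, 0.108]
force: [-0.1, 1.7, 0.4]
grip_width: 0.503
```

```bash
cat >> h.py <<'E'
def handle(c=None,v=(235,245)):
    c=c or cam('wrist');q=(fcloud(c)-VO)@V*1000
    col=c['color'].max(-1)
    m=(q[...,1]>-160)&(q[...,1]<-149)&(abs(q[...,0])<55)&(q[...,2]>30)&(q[...,2]<135)
    s=q[m]; print('handle outer part n',len(s),'x',np.percentile(s[:,0],[1,50,99]).round(1),'ztop',np.percentile(s[:,2],[1,50,99]).round(1) )
E
python3 - <<'E'
from h import *
crank(0,1,12,0); handle()
E
```

```text
v [  21.9 -135.6   18.7] phi 153.2 r 50.8 F vise [ 0.  -1.7  0.4] w 0.503 t 22.82 yaw err [-0.2  3.9 -0.4]
[0.0129, 0.0, -0.0115]
handle outer part n 7511 x [-50.7  10.4  54.1] ztop [ 78.6 127.6 134.6]
```

```bash
python3 - <<'E'
from h import *
c=cam('wrist');save(c,'w15');q=(fcloud(c)-VO)@V*1000
m=(q[...,1]>-161)&(q[...,1]<-149)&(abs(q[...,0])<55)&(q[...,2]>30)&(q[...,2]<90)
v,u=np.nonzero(m); s=q[m]; print(len(s)); 
if len(s): print(np.percentile(s,[2,50,98],axis=0).round(1), u.min(),u.max(),v.min(),v.max())
E
```

```text
1097
[[  25.9 -160.6   75.3]
 [  32.2 -155.9   82.5]
 [  40.2 -149.4   85. ]] 205 241 229 265
```

View pics/w15.png

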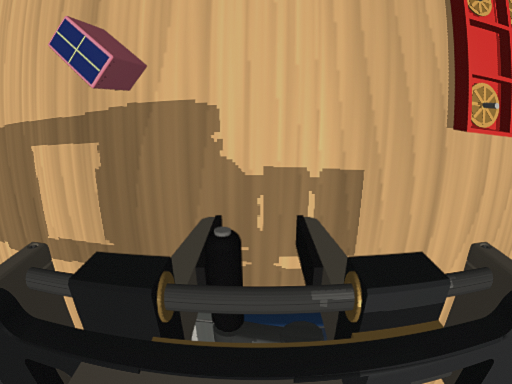

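The force is now zero with the handle resting at about 100°, which was the point where the load began to rise. I'll straighten and centre the hand, lift clear, and check that it stays there.

Request:
carry_out(motion=[[[0, 1.5, 0], [-0.004, 0, 0], 0.6], [[0, 1.5, 0], [-0.004, 0, 0], 0.65], [[0, 0.9, 0], [-0.002, 0, -0.002], 0.65]])

```text
time: 23.3
eef_pos: [0.5482, 0.0328, 0.0216]
tool_rot: [-3.139, -0.025, -0.006]
force: [0.1, 0.1, 0.5]
grip_width: 0.652
```

```bash
cat >> h.py <<'E'
def hd():
    c=cam('wrist');q=(fcloud(c)-VO)@V*1000
    m=(q[...,1]>-161)&(q[...,1]<-149)&(abs(q[...,0])<55)&(q[...,2]>30)&(q[...,2]<90)
    v,u=np.nonzero(m); s=q[m]; print('handle',len(s),np.percentile(s,[2,50,98],axis=0).round(1).tolist()); return c
E
python3 - <<'E'
from h import *
crank(0,1,12,0); save(hd(),'w16')
E
```

```text
v [  29.7 -135.3   21.6] phi 144.1 r 52.3 F vise [-0.1 -0.1  0.5] w 0.652 t 23.3 yaw err [-0.2 -0.2 -0.4]
[0.0161, 0.0, -0.0094]
handle 1059 [[26.5, -160.6, 76.1], [33.5, -155.8, 82.6], [40.5, -149.3, 85.3]]
```

View pics/w16.png

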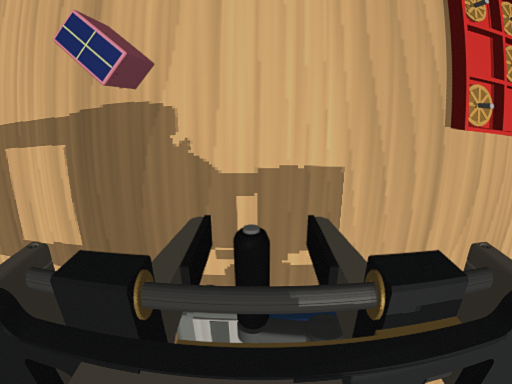

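The handle stays at x=33.5, z≈77 with nothing touching it. Lifting clear to look at the jaws.

Request:
carry_out(motion=[[[0, 0, 0], [-0.003, 0, -0.03], 0.65], [[0, 0, 0], [0, 0, -0.04], 0.65], [[0, 0, 0], [0, -0.01, -0.04], 0.65], [[0, 0, 0], [0, -0.02, -0.02], 0.65], [[0, 0, 0], [0, 0, 0], 0.65]])

```text
time: 23.98
eef_pos: [0.5459, 0.0626, 0.157]
tool_rot: [-3.139, -0.025, -0.01]
force: [0.7, 0.4, 0.1]
grip_width: 0.647
```

```bash
python3 - <<'E'
from h import *
p,Rm,o=pose(); print(w2v(p),o['force'])
c=hd(); save(c,'w17'); np.savez('pics/wrist17.npz',**{k:c[k] for k in ('color','range_z','mtx','xyz','orientation')})
for n in('scene','top'):
    c=cam(n); np.savez(f'pics/{n}17.npz',**{k:c[k] for k in ('color','range_z','mtx','xyz','orientation')})
c=cam('scene')
cv2.imwrite('pics/s17.png',cv2.resize(c['color'][150:270,130:280],None,fx=5,fy=5)[:,:,::-1])
E
```

```text
[ 0.03136766 -0.16513935  0.15702352] [0.72227175 0.3681256  0.13701543]
handle 251 [[26.1, -160.4, 76.8], [34.0, -155.4, 82.7], [41.1, -149.5, 85.6]]
```

View pics/s17.png

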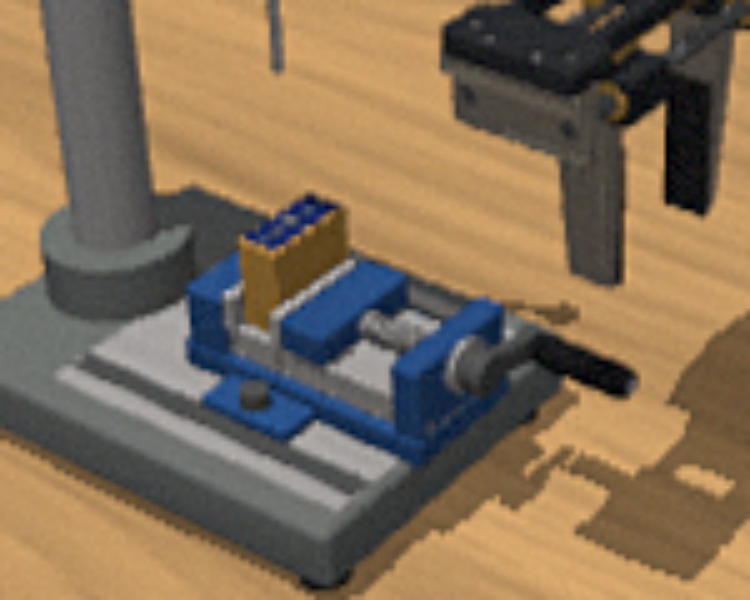

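View pics/w17.png

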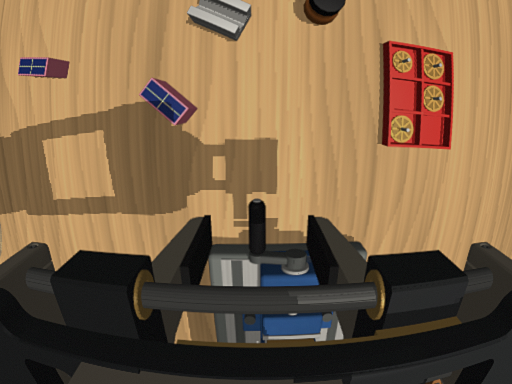

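The blank sits between the jaw plates, upright with the blue face up. The crank rests at about 100° and the fingers touch nothing. Last numeric check.

```bash
python3 - <<'E'
from h import *
c=cam('scene'); z=np.load('pics/scene17.npz'); z0=np.load('pics/scene0.npz')
for nm,cc in (('t17',{k:z[k] for k in z}),('now',c)):
    q=(cloud(cc)-VO)@V*1000; hsv=cv2.cvtColor(cc['color'],cv2.COLOR_RGB2HSV)
    m=(abs(q[...,0])<35)&(abs(q[...,1])<20)&(q[...,2]>117)&(q[...,2]<126); s=q[m]; print(nm,'blank top',len(s),np.percentile(s,[3,50,97],axis=0).round(1).tolist())
    # section along y in front of blank: x slice at -x face
    m=(q[...,2]>97)&(q[...,2]<116)&(abs(q[...,0])<35)&(abs(q[...,1])<25); s=q[m]; print(' sides',np.percentile(s,[2,98],axis=0).round(1).tolist())
    m=(q[...,2]>90.5)&(q[...,2]<95)&(abs(q[...,0])<28)&(q[...,1]>-30)&(q[...,1]<38); s=q[m][:,1]; print(' jaw tops y hist',np.histogram(s,bins=np.arange(-30,39,3))[0].tolist())
    m=(cc['color'].max(-1)<55)&(q[...,1]>-162)&(q[...,1]<-115)&(abs(q[...,0])<60)&(q[...,2]>40)&(q[...,2]<130); s=q[m]; print(' handle',np.percentile(s,[3,50,97],axis=0).round(1).tolist())
# bystanders unchanged?
d=np.abs(c['color'].astype(int)-z0['color'].astype(int)).sum(-1)>90
for nm,(u0,u1,v0,v1) in dict(vblock=(318,355,255,285),jar=(306,332,285,318),tray=(203,287,294,358)).items(): print(nm,d[v0:v1,u0:u1].sum())
o=get_obs();print(o['time'],o['force'])
E
```

```text
t17 blank top 147 [[-26.4, -10.3, 117.8], [-5.6, -0.9, 121.3], [21.5, 11.6, 123.0]]
 sides [[-27.4, -10.4, 97.3], [22.7, 11.2, 115.7]]
 jaw tops y hist [18, 15, 17, 19, 15, 21, 20, 10, 0, 2, 2, 1, 3, 2, 1, 3, 1, 1, 6, 3, 8, 3]
 handle [[24.4, -158.1, 72.7], [27.3, -138.2, 81.5], [33.5, -115.8, 85.7]]
now blank top 147 [[-26.6, -9.5, 117.5], [-5.8, -1.0, 121.4], [21.8, 11.0, 123.5]]
 sides [[-27.3, -10.7, 97.3], [22.9, 10.7, 115.7]]
 jaw tops y hist [18, 16, 15, 21, 13, 23, 16, 11, 3, 1, 1, 2, 2, 1, 3, 2, 0, 3, 4, 5, 6, 7]
 handle [[23.6, -157.9, 73.6], [27.6, -137.0, 81.0], [33.3, -117.2, 85.3]]
vblock 0
jar 0
tray 0
24.225 [-0.91406896  0.64084896 -0.12459432]
```

```bash
python3 -c "
from bench import ctrl
print(ctrl.finish_job())"
```

```text
the job is handed in; nothing more can be done
None
```

The brass blank is clamped upright in the drill vise, blue face up and against the fixed jaw. I handed the job in at about 24 s; no verdict is reported.

**What I did:** I gripped the blank by its two ends with the hand leaning 40° towards the crank end. I lowered it onto the bed until the force showed contact, released it, and backed out along the tool axis. I then wound the handle clockwise for about three turns. The load at the handle rose from about 4 N to about 22 N. I let go and lifted clear.

**Last checks:**
- **Blank:** its top is at z≈121 mm, as it should be when seated on the bed. It spans y from about -10.5 to +11 mm, so it meets the fixed jaw. Its centre is 1 to 2 mm off in x, towards -x.
- **Bystanders:** the V-block, oil jar and tray show no change in the scene picture.
- **Robot:** the fingers touch nothing and the wrist force is about zero. I did not see the hand come near the drill bit in any picture.

**One thing that did not go as planned:** when I relaxed before letting go, the clamp sprang the crank back from about 195° to about 100°. It then held there by itself, just past the angle where the load had begun to rise. It stayed put in the pictures taken after release. I judged the blank still tight from this and from its contact with both jaws, but I did not turn the handle again to test it.

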